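# Isolate the test bench, rack the servo motors and lock the keeper with its linch pin

## Robot

A 6-joint arm with a two-finger parallel gripper is mounted at the origin on the work surface. World frame = base frame: x ahead of the robot, y to its left, z up, the work surface at z = 0. Lengths are in mm, angles in rad, forces in N, time in s.
With the tool pointing down it reaches from about 350 to 775 mm from the base axis. Payload 7.3 kg.
Tool frame: the origin (TCP) lies between the finger pads; the fingertips stand 8 mm ahead of it and the grasp point (between the pads) lies 11 mm behind it; y points along the fingers, z is the direction in which the jaws open and shut, and the axes are right-handed (so a half turn about y gives the same grasp; the last joint's range is limited). The gripper opens to 92 mm and grips with 3 to 60 N. Pads are 19 mm wide; open, the fingers measure 130 mm over their backs; the gripper's body (75 mm by 190 mm) begins 47 mm behind the grasp point.
Start: joints at [-1.378, 0.342, 1.524, -0, 1.275, -0.146], TCP at [174.51, -495.17, 199.241] pointing down, gripper open.
Joint ranges: [-2.53, 2.53], [-0.77, 2.02], [0.04, 2.7], [-1, 4.14], [0.28, 2.66], [-3.11, 3.11]. Speed limits (rad/s): [2.57, 2.57, 3.14, 3.14, 3.14, 3.14].

## Interface

Orientations are given as [roll, pitch, yaw] about the fixed x, y, z axes, in that order (R = Rz(yaw) Ry(pitch) Rx(roll)).
In Python, from plant import bot, vision, job gives the robot as it stands. The module is installed in compiled form; this text tells all that it offers.
- The arm moves only by the tool arm_command, never from a script. Its argument "deltas" is a list of rows, each a list of 4 numbers: the shift along the tool's x, y, z in m, then the turn about the tool's y in degrees. In form: [[x, y, z, twist], ...]. A call has 1 to 5 rows; each row shifts and turns the commanded pose from where the row before left it, along the tool's axes as they then stand; what a row does not reach is not made up. A row lasts 1/10 s, in which the tool goes at most 50 mm and 8.59 degrees, less where a joint would pass 70% of its speed; a pose out of reach is approached as far as the arm can. A call is refused whole if a number of a shift passes 0.05 or a number of a turn 8.59, either way. A call with a gripper value outside its range is refused whole. "claw" is the closure in counts, from 0 (fully open) to 255 (shut), set as the call begins (left out, the last holds). The fingers move at their own pace and stop on an object; the grip force is fixed at half the most. Time passes only in rows, so rows that do not move let the fingers close. It gives the time, the measured TCP pose, the force and the opening at its end, in the units of the state.
- bot.get_obs(): the state, without advancing time (a new reading comes with each control period).
- vision.capture(name): name is "scene" or "top"; returns a dict with "img" (384x512x3 uint8, red, green, blue), "camera_matrix" (3x3 intrinsics, pixels), "world_to_cam" (4x4, takes a point from world to camera coordinates). Camera axes: x right, y down, z forward; pixel columns grow to the right and rows downward; lengths in mm; the calibration is good to about 2 mm. A picture is of the moment at which its call begins. There is no depth.
- job.close_job(): hands the job in, once; it reports no verdict.
Trained networks look in a picture, given as the dict that the camera call returned (one of the last four; its "shot" number tells which), for a name from the list of things; names that differ only in an ending like _2 or _b are one class to them, and where a whole thing is asked for, a point or a joint stands for the part that bears it (a point fixed in the world has none). Each returns a list of dicts, best first, with "confidence" (0 to 1); they miss things now and then, are a little off and sometimes report something else, mostly with a low value. They report only what shows in the picture. A call takes as long as a camera call. They do not tell look-alikes from the thing itself.
- vision.find_in(picture, name): "xyz" ([x, y, z] in mm, in the coordinates of the camera as it stood for that picture, good to about 4 mm: the middle of the surface that is visible of it).
- vision.regions_of(picture, name): "mask" (384x512 bool, what is visible of it).
The state is a dict: "time": time; "joint_positions": joint angles; "dq": joint speeds; "tau": joint torques, N m; "tool_pos": TCP position; "tcp_rot": TCP orientation; "contact_force": force on the tool from outside, world axes, zero at the start; "moment": the same for the moment, N m; "grip_width": finger opening in mm.
Only numpy, scipy, OpenCV 4.12 (cv2) and the standard library are available. Lean on these libraries where they do the work, as an engineer would, in place of code of your own. Each camera call takes 0.05 s, during which the arm holds its last target. There are 200 camera calls.

## Task

First make the bench dead: turn the red isolator handle fully clockwise to off, then swing its lockout hasp fully out. Then lay every black servo motor that is on the bench flat in a bay of its own in the cradle, along the bay (either end first), swing the yellow keeper bar fully shut over them, push the red-headed linch pin fully home through lug and bar, and flip its sprung brass ring over the lug until it snaps down over the pin's end. Leave the bearing, the wrench, the cup and the steel block where they are.

Things in the scene. Friction and masses are not known exactly. Their poses are not given: they have to be found in the camera images.
- isolator_box: grey isolator enclosure, fixed, 130 (x) x 170 (y) x 70.5 mm high; origin at the centre of its underside, z up. Red rotary handle on its lid at (0, -30) mm, hasp pivot on its lid at (50, 65) mm
- isolator (a joint): angle of the red rotary handle, rad: 0 = on (grip bar along the box's x axis), 1.57 = off (grip bar along the box's y axis); it grows as the handle turns clockwise seen from above, end stops at 0 and 1.57; about 0.15 N m of friction, stays where left
- isolator_grip (a point): on the vertical turning axis of the handle, 102.5 mm above the bench, in the grip bar. The bar is 84 long, 18 wide and 34 mm high (from 82 to 115.5 mm above the bench), free on both sides. The point turns with the handle; its x axis runs along the bar
- hasp (a joint): angle of the flat steel lockout hasp, rad: 0 = folded in, lying over the lid, pointing to the box's -x from its pivot; 1.57 = fully out, pointing to the box's +y and standing out beyond the lid; grows clockwise seen from above (the post goes by way of -x,+y); 0.1 N m of friction, stays where left
- hasp_post (a point): in the red upright post (diameter 14, from 74 to 114 mm above the bench) at the hasp's free end, 80 mm from its pivot; the point is 100 mm above the bench
- hasp_hinge (a point): on the hasp's vertical pivot axis, 100 mm above the bench
- cradle: fixed steel cradle, base 160 (x) x 400 (y) x 8 mm; origin under the middle bay, z up. Three bays along x, 60 mm wide between blue rails 14 mm above the floor, 150 mm long between lips 10 mm above it. Keeper's hinge post at (0, 150) mm. At y = -166 mm a yellow upright lug, 40 (x) x 12 (y) mm, top 122 mm above the bench, its hole along y at x = 0, 100 mm high
- bay1 (a point): centre of a motor lying seated in the first bay, at cradle (0, -78, 30) mm; axes as the cradle's
- bay2 (a point): the same for the second bay, at cradle (0, 0, 30) mm
- bay3 (a point): the same for the third bay, at cradle (0, 78, 30) mm, next to the keeper's hinge
- keeper (a joint): angle of the yellow keeper bar, rad: 0 = shut (over the bays along the cradle's y, its eye against the lug), up to 1.5 = open, swung to the cradle's -x side; turns level about its post, about 0.35 N m of friction, stays where left. Bar 22 mm wide, from 65 to 77 mm above the bench, 302 mm long; seated motors (top at 52 mm) pass beneath it. Starts open
- keeper_handle (a point): in the black upright knob on the bar (diameter 20, from 77 to 122 mm above the bench), 130 mm from the hinge axis; the point is 100 mm above the bench
- keeper_hinge (a point): on the keeper's vertical hinge axis, 100 mm above the bench
- linch_pin (a joint): how far the linch pin is pushed in, m: 0 = drawn out, 0.045 = fully home; it slides along the cradle's +y, with about 4 N of friction, is captive in the lug and stays where left
- pin_head (a point): centre of the outer face of the pin's red round head (diameter 32, axis level along the cradle's y, 100 mm above the bench); push here towards the cradle's +y. The ring's pivot is 56 mm further in; the pin reaches 50 mm beyond the pivot. Axes as the cradle's
- ring (a joint): angle of the brass sprung ring on the pin, rad: 2.15 = open (standing up and leaning back over the head), 1.57 = upright, 0 = closed (level, round the lug, its bar across the pin's end). Above about 1.8 it rests back open; pushed past upright, its weight and a light spring snap it closed. Under 1 N at the bar pushes it over. Starts open
- ring_bar (a point): middle of the ring's cross bar (wire of 6 mm diameter, ring 54 mm wide), 57 mm from its pivot. Open it stands 48 mm above and 31 mm behind the pivot (towards the head); closing, it moves up, over the top of the lug towards the cradle's +y and then down
- motor1: black square-bodied servo motor, loose, 0.5 to 0.8 kg: body 90 x 44 x 44 mm, silver flange and a steel shaft (diameter 14, 22 mm long) at its +x end; origin at the centre of the square body (the shaft left out), x along the shaft; may lie on any of its four sides. None: absent this time
- motor2: black square-bodied servo motor, loose, 0.5 to 0.8 kg: body 90 x 44 x 44 mm, silver flange and a steel shaft (diameter 14, 22 mm long) at its +x end; origin at the centre of the square body (the shaft left out), x along the shaft; may lie on any of its four sides. None: absent this time
- motor3: black square-bodied servo motor, loose, 0.5 to 0.8 kg: body 90 x 44 x 44 mm, silver flange and a steel shaft (diameter 14, 22 mm long) at its +x end; origin at the centre of the square body (the shaft left out), x along the shaft; may lie on any of its four sides. None: absent this time
- bearing: loose ball bearing ring, diameter 42, 14 mm high, leave alone; origin at the centre of its underside
- wrench: loose steel wrench, 170 mm long, lying flat, leave alone; origin under its middle
- cup: loose aluminium cup, diameter 76, 85 mm high, leave alone; origin at the centre of its underside
- steel_block: loose steel block 80 x 50 x 30 mm, leave alone; origin at the centre of its underside
There are look-alikes about, which are no part of the job. Leave any blue or brown look-alike of the motor2 alone.

How it is judged:
By the outcome, as a careful person would: the job done as asked, in the order asked, and still so for the second after the job is handed in, with the robot touching nothing.
Of motor1, motor2, motor3 only 2 to 3 are there at a start; the rules pass over those that are not, and their reading is None.
At some moment in a run one of motor1, motor2, motor3 may be knocked a few centimetres aside while the robot is not near it.
Once in a run the grip may slacken for a moment while it holds something.
It also fails if it takes over 210 s, if anything falls off the work surface, if the arm or the gripper's body presses on something with over 40 N, if the wrist force passes 120 N, or if a joint passes its speed limit or range.

## Working session

There is one attempt and no reset: what is moved stays moved. The work goes in short steps, Python scripts to look and compute and a tool call to move; the robot and the scene stay as the last step left them, time stands still between calls to the robot, and variables do not carry over. Pictures are saved under pics/ and viewed, about 12 in all and at most 16, crops included, and the job is handed in when it is done.

Besides the shell and the picture viewer there is one more tool, called after "Emit:" as name([rows], argument=value, ...), one row to a line, values as JSON. arm_command: Moves the arm, as the interface text tells. Its arguments: {"type":"object","properties":{"deltas":{"type":"array","items":{"type":"array","items":{"type":"number"}}},"claw":{"type":"number"}},"required":["deltas"]}

```bash
mkdir -p pics
cat > h.py <<'E'
import numpy as np, cv2
from plant import bot, vision, job
def cap(n,fn=None):
    p=vision.capture(n)
    if fn: cv2.imwrite('pics/'+fn,cv2.cvtColor(p['img'],cv2.COLOR_RGB2BGR))
    return p
def c2w(p,x):
    M=np.linalg.inv(np.array(p['world_to_cam'])); return (M@np.r_[x,1])[:3]
def ray(p,u,v,z):
    M=np.linalg.inv(np.array(p['world_to_cam'])); d=M[:3,:3]@np.linalg.inv(p['camera_matrix'])@np.array([u,v,1.]); o=M[:3,3]
    return o+d*(z-o[2])/d[2]
def proj(p,w):
    c=(np.array(p['world_to_cam'])@np.r_[w,1])[:3]; q=np.array(p['camera_matrix'])@c; return q[:2]/q[2]
def finds(p,name,mn=.2):
    for r in vision.find_in(p,name):
        if r['confidence']>mn:
            w=c2w(p,r['xyz']); print(name,round(r['confidence'],2),w.round(0),proj(p,w).round(0))
E
python3 - <<'E'
from h import *
print({k:np.round(v,3) for k,v in bot.get_obs().items()})
t=cap('top','t1.png'); s=cap('scene','s1.png')
for p in (t,s):
    M=np.linalg.inv(np.array(p['world_to_cam'])); print(M.round(2)); print(p['camera_matrix'])
    for n in ['isolator_box','isolator_grip','hasp_post','cradle','keeper_handle','pin_head','ring_bar','motor1','bearing','wrench','cup','steel_block']: finds(p,n)
a=np.hstack([t['img'],s['img']])
E
```

```text
{'time': np.float64(0.0), 'joint_positions': array([-1.378,  0.343,  1.525,  0.   ,  1.275, -0.146]), 'dq': array([-0.001, -0.001,  0.   , -0.   , -0.002,  0.001]), 'tau': array([-1.0000e-03, -4.3125e+01, -2.4422e+01,  7.2000e-02,  5.6000e-02,
       -0.0000e+00]), 'tool_pos': array([ 174.426, -494.694,  198.543]), 'tcp_rot': array([-1.572,  0.   , -2.803]), 'contact_force': array([-0.55 , -0.605,  0.417]), 'moment': array([0.022, 0.03 , 0.032]), 'grip_width': np.float64(91.919)}
[[-1.0000e-02 -9.9000e-01  1.6000e-01  2.0357e+02]
 [-1.0000e+00  1.0000e-02 -1.0000e-02 -1.2254e+02]
 [ 1.0000e-02 -1.6000e-01 -9.9000e-01  1.7549e+03]
 [ 0.0000e+00  0.0000e+00  0.0000e+00  1.0000e+00]]
[[495.89018958   0.         258.62075372]
 [  0.         495.89018958 190.79036357]
 [  0.           0.           1.        ]]
isolator_box 0.95 [ 533. -392.   70.] [331. 173.]
isolator_box 0.4 [ 449. -187.   44.] [272. 199.]
isolator_grip 0.69 [ 533. -423.  115.] [342. 170.]
hasp_post 0.62 [ 562. -325.   74.] [312. 165.]
cradle 0.82 [494. 174.   9.] [170. 189.]
cradle 0.49 [379. 275.  76.] [137. 220.]
crad
[... 1538 characters left out ...]
08. 292.  77.] [383. 262.]
keeper_handle 0.57 [ 543. -412.  104.] [164. 155.]
keeper_handle 0.36 [ 561. -139.   15.] [223. 223.]
pin_head 0.89 [476. -60. 110.] [263. 198.]
pin_head 0.21 [ 699. -348.   29.] [139. 208.]
ring_bar 0.55 [474. -59. 136.] [264. 191.]
motor1 0.92 [ 188. -315.   35.] [265. 135.]
motor1 0.91 [ 459. -173.   40.] [239. 194.]
motor1 0.85 [ 707. -205.   47.] [168. 231.]
motor1 0.65 [ 424. -603.   37.] [158. 130.]
motor1 0.6 [ 350. -462.   42.] [201. 136.]
bearing 0.58 [ 545. -411.  104.] [164. 155.]
bearing 0.45 [ 556. -141.   15.] [223. 222.]
wrench 0.72 [355. -24.   7.] [299. 208.]
cup 0.67 [ 344. -301.   56.] [236. 153.]
steel_block 0.59 [ 698. -350.   28.] [139. 208.]
```

View pics/t1.png

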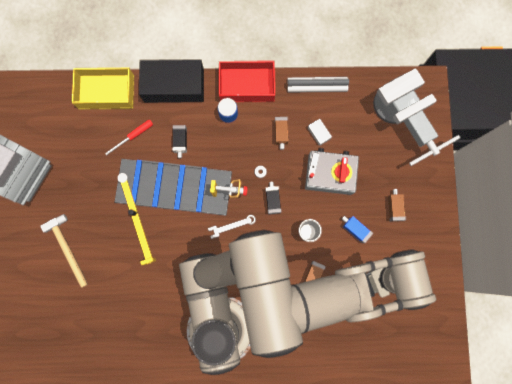

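View pics/s1.png

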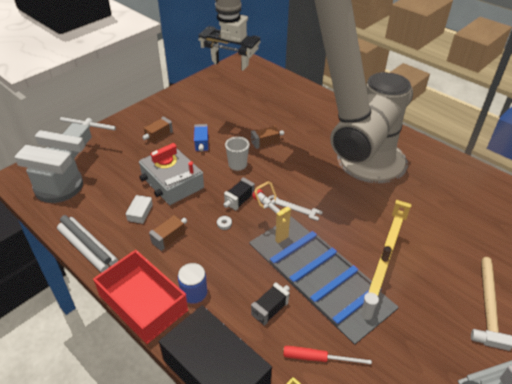

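The top view shows two black motors, at (179,139) and (273,198), the isolator at (332,172), the cradle at (172,187) with the keeper open, and brown and blue look-alikes. I'll measure from enlarged crops.

Run:
```python
import cv2
t=cv2.imread('pics/t1.png'); s=cv2.imread('pics/s1.png')
a=cv2.resize(t[120:220,110:250],None,fx=5.7,fy=5.7,interpolation=cv2.INTER_CUBIC)
cv2.imwrite('pics/a.png',a)
b=cv2.resize(t[120:220,240:380],None,fx=5.7,fy=5.7,interpolation=cv2.INTER_CUBIC)
cv2.imwrite('pics/b.png',b)
```

```text
(no output)
```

View pics/a.png

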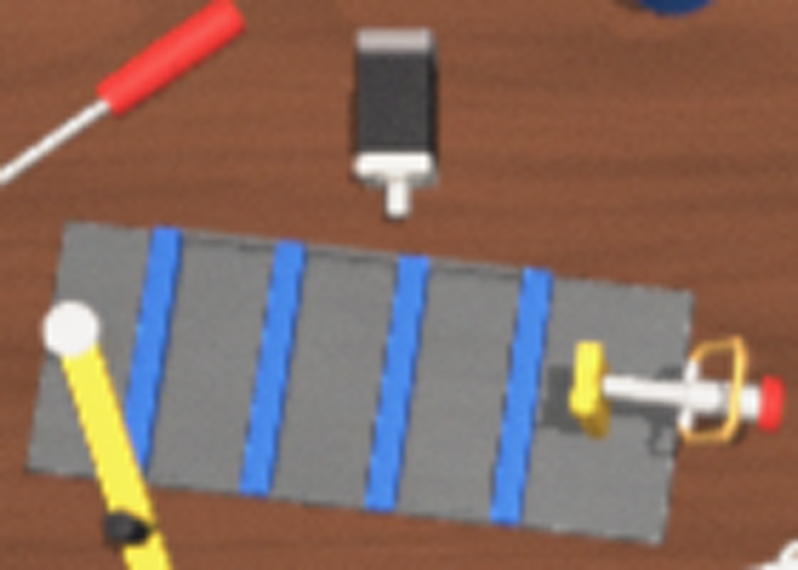

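View pics/b.png

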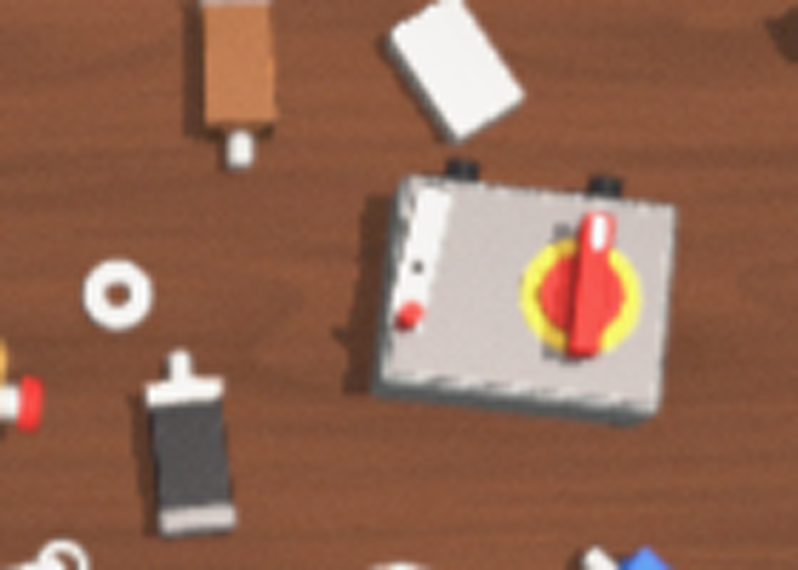

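Run:
```python
from h import *
t=cap('top'); s=cap('scene')
A=lambda x,y,z:ray(t,110+x/5.7,120+y/5.7,z)[:2]
B=lambda x,y,z:ray(t,240+x/5.7,120+y/5.7,z)[:2]
c=np.array([A(65,222,8),A(692,292,8),A(660,543,8),A(27,470,8)]);print('cradle',c.round(),c.mean(0).round(1))
e=c[0]-c[1]+c[3]-c[2];print('ydir yaw',np.degrees(np.arctan2(e[1],e[0]))-90,np.linalg.norm(e)/2)
c=np.array([B(405,177,70.5),B(675,205,70.5),B(655,405,70.5),B(383,380,70.5)]);print('box',c.round(),c.mean(0).round(1))
e=c[0]-c[1]+c[3]-c[2];print('yaw',np.degrees(np.arctan2(e[1],e[0]))-90,np.linalg.norm(e)/2)
print('grip',B(597,215,115.5),B(582,352,115.5),'hub disc',B(581,293,80),'post',B(409,314,112))
print('m1',A(395,30,44),A(392,160,44),A(393,182,0),A(397,215,22))
print('m2',B(198,530,0),B(198,508,44),B(184,380,44),B(179,352,22))
print('head',A(770,402,105),'knob',A(120,520,122),'hinge',A(71,328,90),'lug',A(590,360,122))
for p in (t,s):
  for r in vision.regions_of(p,'motor1'):
    m=r['mask']; print(round(r['confidence'],2),m.sum(),np.argwhere(m).mean(0)[::-1].round(), p['img'][m].mean(0).round())
  for n in ['pin_head','ring_bar','keeper_handle']:
    for r in vision.regions_of(p,n)[:1]:
      m=r['mask']; print(n,round(r['confidence'],2),m.sum(),np.argwhere(m).mean(0)[::-1].round(1))
```

```text
cradle [[606. 351.]
 [556. -44.]
 [397. -23.]
 [448. 370.]] [502.  163.8]
ydir yaw -7.323073945357422 397.54275375666896
box [[ 611. -325.]
 [ 592. -489.]
 [ 468. -471.]
 [ 486. -307.]] [ 539.2 -398.3]
yaw -6.458315084399956 165.4108827641739
grip [ 575.82831849 -432.84610936] [ 493.24225706 -420.48540637] hub disc [ 535.74794256 -427.83397825] post [ 518.0776594  -319.48762036]
m1 [718.12607122 139.25493001] [634.62388759 140.23541284] [631.32916767 146.20449911] [604.71327582 140.10560913]
m2 [ 404.00002191 -196.68175585] [ 412.45782097 -195.09138207] [ 491.68913216 -188.06911586] [ 513.11981527 -186.13508253]
head [469.46184921 -93.84379286] knob [402.48457769 283.52823569] hinge [522.32335711 323.70697105] lug [493.07826281  11.07228751]
0.83 414 [179. 138.] [116. 108. 105.]
0.82 245 [314. 271.] [146. 106.  81.]
0.75 447 [357. 229.] [110. 146. 208.]
0.71 2059 [331. 172.] [194. 169. 156.]
0.62 456 [396. 206.] [171. 123.  94.]
0.57 395 [281. 131.] [174. 123.  91.]
0.55 358 [273. 199.] [125. 119. 117.]
pin_head 0.77 139 [234.6 188.9]
ring_bar 0.51 262 [232.1 188.4]
keeper_handle 0.86 753 [135.7 219.3]
0.92 331 [200. 137.] [ 81. 111. 168.]
0.85 916 [270. 304.] [84. 80. 77.]
0.85 789 [167. 233.] [120.  87.  66.]
0.81 490 [265. 137.] [99. 71. 53.]
0.72 1121 [386. 254.] [197. 172. 107.]
0.66 469 [157. 130.] [114.  81.  59.]
0.58 601 [238. 194.] [91. 86. 83.]
pin_head 0.71 365 [265.1 198.1]
ring_bar 0.67 237 [181.8 175.4]
keeper_handle 0.73 1080 [385.8 254.2]
```

```bash
cat > ov.py <<'E'
from h import *
def T(x,y,yaw):
    c,s=np.cos(np.radians(yaw)),np.sin(np.radians(yaw))
    return lambda p:np.array([x+c*p[0]-s*p[1],y+s*p[0]+c*p[1],p[2]])
def rect(cx,cy,a,b,z): return [(cx-a,cy-b,z),(cx+a,cy-b,z),(cx+a,cy+b,z),(cx-a,cy+b,z)]
def crop(p,u,v,w,h,k,polys):
    im=cv2.cvtColor(p['img'],cv2.COLOR_RGB2BGR)[v:v+h,u:u+w]
    im=cv2.resize(im,None,fx=k,fy=k,interpolation=cv2.INTER_CUBIC)
    for f,pl,col in polys:
        q=np.array([(proj(p,f(a))-[u,v]+.5)*k for a in pl]).round().astype(int)
        cv2.polylines(im,[q],len(q)>2,col,1)
        if len(q)==1: cv2.drawMarker(im,q[0],col,0,10,1)
    return im
E
python3 - <<'E'
from ov import *
t=cap('top'); s=cap('scene')
A=lambda x,y,z:ray(t,110+x/5.7,120+y/5.7,z)[:2]
o=A(335,375,22);print('cradle o',o)
cr=T(o[0],o[1],-7.3); bx=T(539,-399,-6.5)
g=(0,255,0);m=(255,0,255);P=[]
P+=[(bx,rect(0,0,65,85,70.5),g),(bx,rect(0,-30,42,9,115.5),g),(bx,[(50,65,74)],g),(bx,[(-30,65,114)],m)]
P+=[(cr,rect(0,y,75,9,22),g) for y in(-39,39,117)]+[(cr,rect(0,-166,20,6,122),m),(cr,[(0,150,80),(0,150,100)],m)]
im1=crop(t,240,130,140,100,4,P);im2=crop(t,110,130,140,100,4,P);im3=crop(s,120,130,140,100,4,P);im4=crop(s,240,170,170,170,4*140/170,P)
cv2.imwrite('pics/o1.png',np.vstack([im1,im3])[:,:]); 
im4=im4[:560,:560]; cv2.imwrite('pics/o2.png',np.vstack([im2,im4]))
a=cv2.imread('pics/o1.png');b=cv2.imread('pics/o2.png')
cv2.imwrite('pics/o1.png',cv2.resize(np.hstack([a,b[:800]]),(800,571)))
cv2.imwrite('pics/o1.png',a[:, :])
E
python3 -c "
import cv2;b=cv2.imread('pics/o2.png');print(b.shape)"
```

```text
cradle o [503.46615833 177.49858946]
(960, 560, 3)
```

View pics/o1.png

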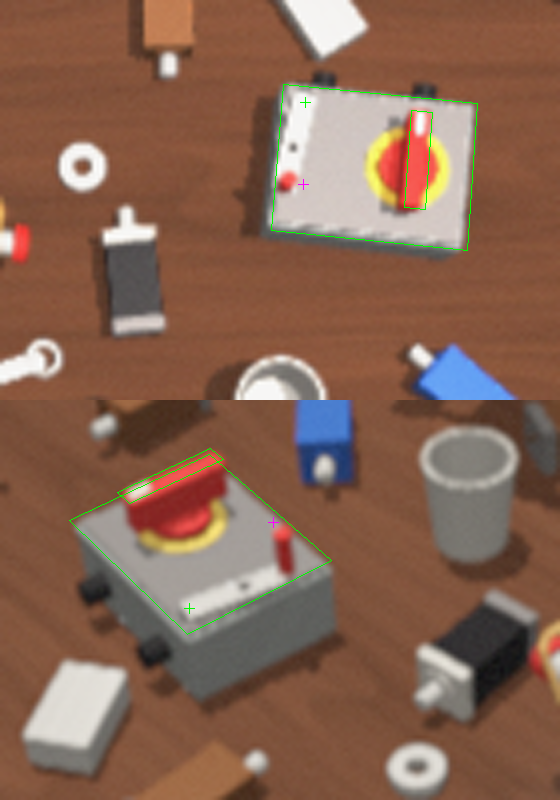

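View pics/o2.png

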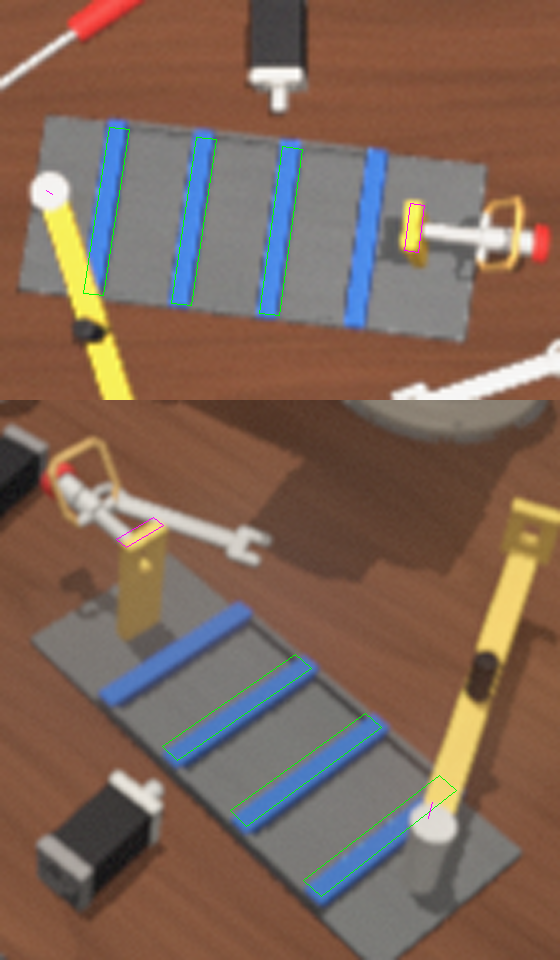

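```bash
cat > fit.py <<'E'
from ov import *
from scipy.optimize import minimize
def box(x0,x1,y0,y1,z0,z1): return [(x,y,z) for x in(x0,x1) for y in(y0,y1) for z in(z0,z1)]
def render(p,f,boxes,K=4):
    m=np.zeros((384*K,512*K),np.uint8)
    for b in boxes:
        q=np.array([(proj(p,f(a))+.5)*K for a in b]).astype(np.float32)
        cv2.fillConvexPoly(m,cv2.convexHull(q).round().astype(int),255)
    return cv2.resize(m,(512,384),interpolation=cv2.INTER_AREA)/255.
def fit(views,boxes,x0,step=(6,6,4)):
    def cost(v):
        return sum(np.abs(render(p,T(*v),boxes)-m).sum()/m.sum() for p,m in views)
    x0=np.array(x0,float)
    r=minimize(cost,x0,method='Nelder-Mead',options=dict(initial_simplex=np.vstack([x0]+[x0+np.eye(3)[i]*step[i] for i in range(3)]),xatol=.05,fatol=1e-4))
    return r.x.round(1),round(r.fun,3)
MOT=[box(-45,45,-22,22,0,44),box(45,67,-7,7,15,29)]
def mmask(p,w):
    u=proj(p,w);best=None
    for r in vision.regions_of(p,'motor1'):
        m=r['mask']; c=np.argwhere(m).mean(0)[::-1]
        if np.hypot(*(c-u))<9 and (best is None): best=m.astype(float)
    return best
def motor(x,y,yaw,ps):
    v=[(p,mmask(p,(x,y,22))) for p in ps]; v=[a for a in v if a[1] is not None]
    for a in v: print('single',fit([a],MOT,(x,y,yaw)))
    return fit(v,MOT,(x,y,yaw))
E
python3 - <<'E'
from fit import *
t=cap('top'); s=cap('scene')
R=[box(-75,75,y-9,y+9,8,22) for y in(-117,-39,39,117)]
def blue(p,l):
    h=cv2.cvtColor(p['img'],cv2.COLOR_RGB2HSV); m=cv2.inRange(h,(104,110,60),(124,255,255))
    k=np.zeros_like(m);u,v,w,hh=l;k[v:v+hh,u:u+w]=1;return (m*k>0).astype(float)
tv=(t,blue(t,(110,150,110,70)));sv=(s,blue(s,(245,220,125,110)))
print(tv[1].sum(),sv[1].sum())
print(fit([tv],R,(505,180,-7.3)),fit([sv],R,(505,180,-7.3)),fit([tv,sv],R,(505,180,-7.3)))
print('m1',motor(675,140,180,(t,s)));print('m2',motor(450,-190,5,(t,s)))
E
```

```text
960.0 1369.0
(array([508.9, 180. ,  -7.5]), np.float64(0.163)) (array([501.8, 181.2,  -7.9]), np.float64(0.36)) (array([503.7, 180.8,  -6.9]), np.float64(0.559))
single (array([676.3, 141.1, 180.9]), np.float64(0.052))
single (array([672.9, 144.9, 180.2]), np.float64(0.052))
m1 (array([674.5, 142.8, 180.9]), np.float64(0.181))
single (array([ 448.2, -189.4,    4.6]), np.float64(0.08))
single (array([ 445.7, -187. ,    7.4]), np.float64(0.127))
m2 (array([ 447.2, -189.3,    5. ]), np.float64(0.245))
```

```bash
cat > plan.py <<'E'
from h import *
import sys
def plan(*targets,start=None,vmax=48,wmax=8.5):
    """targets (x,y,z,yawdeg); rows rounded to mm and 0.1deg"""
    if start is None:
        o=bot.get_obs(); p=np.array(o['tool_pos']); yaw=np.degrees(o['tcp_rot'][2])
    else: p,yaw=np.array(start[:3],float),start[3]
    print('from',p.round(1),round(yaw,1))
    for x,y,z,ty in targets:
        d=np.array([x,y,z])-p; dy=(ty-yaw+180)%360-180
        if abs(dy)>170: print('big turn',dy)
        n=max(1,int(np.ceil(max(np.linalg.norm(d)/vmax,abs(dy)/wmax))))
        rows=[]
        goal=np.array([x,y,z],float)
        for k in range(n):
            w=(p+(goal-p)/(n-k))-p; c,s=np.cos(np.radians(yaw)),np.sin(np.radians(yaw))
            R=np.array([[c,0,-s],[s,0,c],[0,-1,0]])
            tl=(R.T@w/1000).round(4 if np.linalg.norm(w)<20 else 3); tw=round(-dy/n,1)
            p=p+R@tl*1000; yaw-=tw
            rows.append([*map(float,tl),float(tw)])
        print('->',p.round(1),round(yaw,1))
        for i in range(0,n,5): print('  ',rows[i:i+5])
E
python3 -c "
from plan import *
plan((535.8,-428.5,185,173.5),(535.8,-428.5,93,173.5))"
```

```text
from [ 174.5 -495.2  199.2] -160.6
-> [ 535.6 -428.8  185.2] -186.2
   [[-0.045, 0.002, 0.007, 3.2], [-0.046, 0.002, 0.005, 3.2], [-0.046, 0.002, 0.002, 3.2], [-0.046, 0.002, -0.001, 3.2], [-0.046, 0.002, -0.003, 3.2]]
   [[-0.045, 0.001, -0.006, 3.2], [-0.045, 0.002, -0.008, 3.2], [-0.045, 0.001, -0.01, 3.2]]
-> [ 535.6 -428.8   93.2] -186.6
   [[-0.0, 0.046, -0.0, 0.2], [-0.0, 0.046, -0.0, 0.2]]
```

Emit:
arm_command([
  [-0.045,0.002,0.007,3.2],
  [-0.046,0.002,0.005,3.2],
  [-0.046,0.002,0.002,3.2],
  [-0.046,0.002,-0.001,3.2],
  [-0.046,0.002,-0.003,3.2],
], claw=0)

```text
time: 2.7
tool_pos: [402.4, -452.7, 189.2]
tcp_rot: [-1.571, 0.0, -3.084]
contact_force: [-0.1, -1.8, -0.2]
grip_width: 91.8
```

Emit:
arm_command([
  [-0.045,0.001,-0.006,3.2],
  [-0.045,0.002,-0.008,3.2],
  [-0.045,0.001,-0.01,3.2],
  [0,0,0,0],
  [0,0,0,0],
])

```text
time: 3.2
tool_pos: [536.2, -428.1, 184.2]
tcp_rot: [-1.571, -0.001, 3.036]
contact_force: [-0.6, -0.4, -0.6]
grip_width: 91.6
```

Emit:
arm_command([
  [0,0.045,0,0],
  [0,0.046,0,0],
  [0,0,0,0],
])

```text
time: 3.5
tool_pos: [530.9, -426.4, 87.7]
tcp_rot: [-1.579, -0.011, 3.032]
contact_force: [0.1, 0.9, -1.2]
grip_width: 91.7
```

Emit:
arm_command([
  [0,0,0,0],
  [0,0,0,0],
  [0,0,0,0],
  [0,0,0,0],
  [0,0,0,0],
], claw=255)

```text
time: 4.0
tool_pos: [536.0, -429.1, 95.4]
tcp_rot: [-1.57, 0.001, 3.034]
contact_force: [0.0, -0.5, 0.6]
grip_width: 56.2
```

Emit:
arm_command([
  [0,0,0,0],
  [0,0,0,0],
  [0,0,0,0],
  [0,0,0,0],
  [0,0,0,0],
])

```text
time: 4.5
tool_pos: [535.6, -428.8, 94.2]
tcp_rot: [-1.571, -0.0, 3.034]
contact_force: [-0.7, 0.0, 0.6]
grip_width: 16.6
```

Emit:
arm_command([
  [0,0,0,6],
  [0,0,0,8],
  [0,0,0,8],
  [0,0,0,8],
  [0,0,0,8],
])

```text
time: 5.0
tool_pos: [535.6, -428.8, 94.2]
tcp_rot: [-1.571, -0.0, 2.365]
contact_force: [0.6, -0.4, 0.9]
grip_width: 0.3
```

Emit:
arm_command([
  [0,0,0,8],
  [0,0,0,8],
  [0,0,0,8],
  [0,0,0,8],
  [0,0,0,8],
])

```text
time: 5.5
tool_pos: [535.6, -428.8, 94.2]
tcp_rot: [-1.571, 0.0, 1.666]
contact_force: [-0.1, 0.4, -0.3]
grip_width: 0.6
```

Emit:
arm_command([
  [0,0,0,7],
  [0,0,0,6],
  [0,0,0,4],
  [0,0,0,0],
  [0,0,0,0],
])

```text
time: 6.0
tool_pos: [535.6, -428.8, 94.2]
tcp_rot: [-1.571, 0.0, 1.377]
contact_force: [0.2, -0.0, -0.0]
grip_width: 0.2
```

Run:
```python
from fit import *
o=bot.get_obs();print(np.degrees(o['tcp_rot']),o['moment'],o['contact_force'],o['joint_positions'])
s=cap('scene');bx=T(539,-399,-6.5)
cv2.imwrite('pics/v1.png',crop(s,110,110,140,100,5,[(bx,rect(0,0,65,85,70.5),(0,255,0))]))
```

```text
[-9.00002478e+01  3.39925153e-03  7.89238222e+01] [ 0.13310116 -0.06961745 -0.05086559] [ 0.23300604 -0.02362016 -0.04686078] [-7.86668677e-01  7.24480858e-01  1.16234083e+00 -4.92064963e-05
  1.25473420e+00  2.54825504e+00]
```

View pics/v1.png

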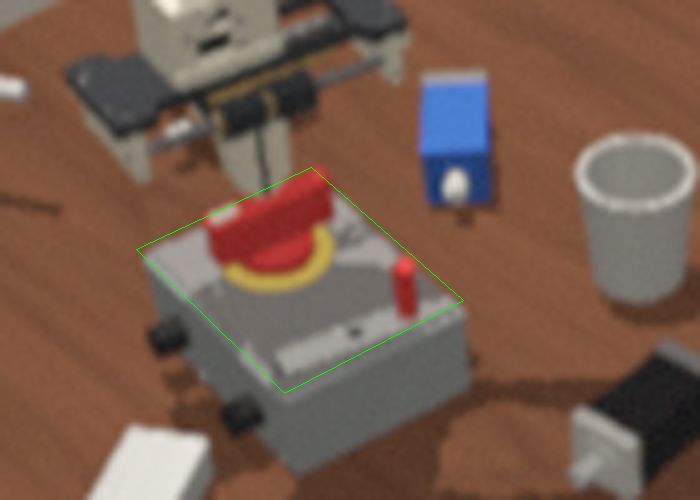

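Run:
```python
from fit import *
t=cap('top');s=cap('scene');w=bot.get_obs()['tool_pos']
tip=np.array(w)-[0,0,8]
f=lambda a:np.array(a)
G=(0,255,0)
P=[(f,[tuple(tip)],G),(f,[(w[0],w[1],w[2]+60)],(255,0,255))]
cv2.imwrite('pics/v2.png',np.hstack([crop(t,290,125,80,100,5,P),crop(s,120,95,80,100,5,P)]))
```

```text
(no output)
```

View pics/v2.png

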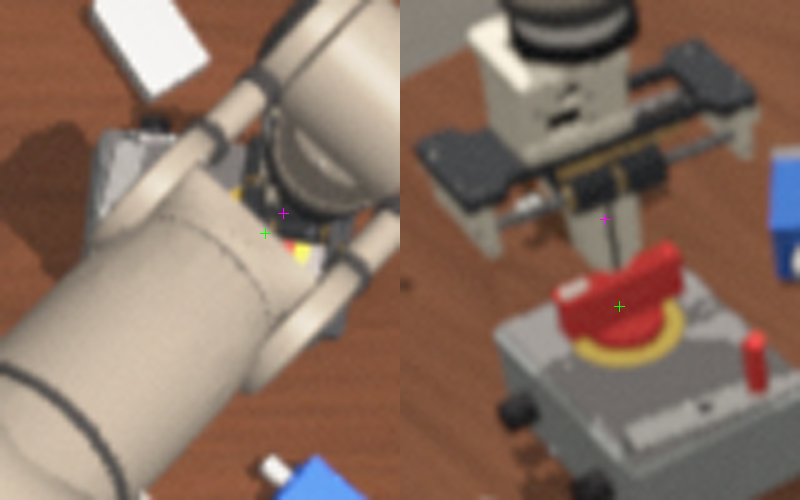

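Run:
```python
from fit import *
s=cap('scene'); s2=dict(s); s2['img']=cv2.cvtColor(cv2.imread('pics/s1.png'),cv2.COLOR_BGR2RGB)
f=lambda a:np.array(a)
y=-2.803; z=np.array([-np.sin(y),np.cos(y),0]); c=np.array([174.5,-495.2,199.2])
P=[]
for dz,col in((-8,(0,255,0)),(60,(255,0,255))):
  for k in(-46,0,46): P.append((f,[tuple(c+z*k+[0,0,dz])],col))
w=np.array(bot.get_obs()['tool_pos'])
Q=[(f,[tuple(w+[0,0,d])],(0,255,0)) for d in(-8,22,52,82)]
cv2.imwrite('pics/v3.png',np.hstack([crop(s2,190,0,80,80,5,P),crop(s,120,80,80,80,5,Q)]))
```

```text
(no output)
```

View pics/v3.png

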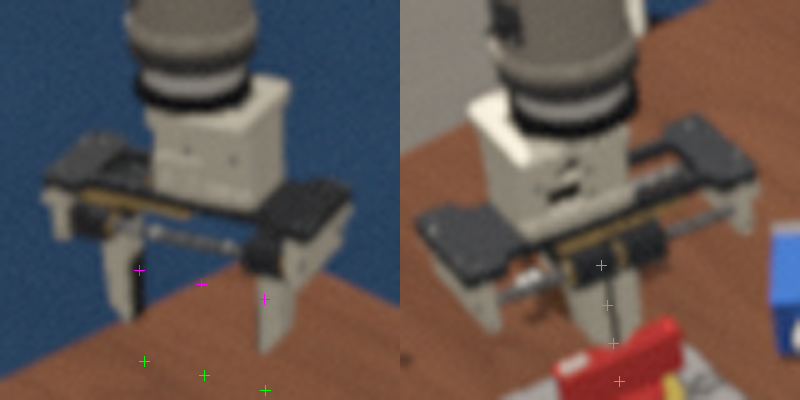

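Emit:
arm_command([
  [0,0.002,0,0],
  [0,0,0,0],
  [0,0,0,0],
])

```text
time: 6.5
tool_pos: [535.6, -428.8, 92.1]
tcp_rot: [-1.571, -0.0, 1.376]
contact_force: [0.6, -0.1, -0.2]
grip_width: 0.1
```

Emit:
arm_command([
  [0,0.002,0,0],
  [0,0,0,0],
  [0,0,0,0],
])

```text
time: 6.8
tool_pos: [535.6, -428.8, 90.1]
tcp_rot: [-1.571, -0.0, 1.376]
contact_force: [-0.3, 0.3, 0.3]
grip_width: 0.4
```

Emit:
arm_command([
  [0,0.002,0,0],
  [0,0,0,0],
  [0,0,0,0],
])

```text
time: 7.1
tool_pos: [535.7, -428.9, 88.3]
tcp_rot: [-1.571, 0.0, 1.375]
contact_force: [-0.1, -0.2, 1.0]
grip_width: 0.7
```

Emit:
arm_command([
  [0,0.002,0,0],
  [0,0,0,0],
  [0,0,0,0],
])

```text
time: 7.4
tool_pos: [535.8, -429.0, 88.2]
tcp_rot: [-1.572, 0.001, 1.376]
contact_force: [-3.5, 2.4, 9.8]
grip_width: 0.6
```

Emit:
arm_command([
  [0,0.002,0,0],
  [0,0,0,0],
  [0,0,0,0],
])

```text
time: 7.7
tool_pos: [535.9, -429.1, 88.1]
tcp_rot: [-1.573, 0.002, 1.376]
contact_force: [-4.5, 4.3, 19.8]
grip_width: 0.4
```

Emit:
arm_command([
  [0,-0.02,0,0],
  [0,-0.03,0,-8],
  [0,0,0,-8],
  [0,0,0,-8],
  [0,0,0,-8],
])

```text
time: 8.2
tool_pos: [535.6, -428.7, 134.3]
tcp_rot: [-1.571, 0.0, 1.94]
contact_force: [-0.5, -0.7, -0.4]
grip_width: 0.4
```

Emit:
arm_command([
  [0,0,0,-8],
  [0,0,0,-8],
  [0,0,0,-8],
  [0,0,0,-8],
  [0,0,0,-8],
], claw=0)

```text
time: 8.7
tool_pos: [535.5, -428.7, 134.0]
tcp_rot: [-1.571, -0.0, 2.638]
contact_force: [1.0, 0.1, 0.1]
grip_width: 36.0
```

Emit:
arm_command([
  [0,0,0,-8],
  [0,0,0,-7],
  [0,0,0,0],
  [0,0,0,0],
  [0,0,0,0],
])

```text
time: 9.2
tool_pos: [535.6, -428.8, 134.2]
tcp_rot: [-1.571, -0.0, 2.892]
contact_force: [0.4, 0.6, -0.5]
grip_width: 75.8
```

Emit:
arm_command([
  [0,0,0,0],
  [0,0,0,0],
  [0,0,0,0],
])

```text
time: 9.5
tool_pos: [535.6, -428.8, 134.3]
tcp_rot: [-1.571, 0.0, 2.894]
contact_force: [0.6, -0.4, 0.7]
grip_width: 91.5
```

Emit:
arm_command([
  [0,0.02,0,-7.7],
  [0,0.02,0,0],
  [0,0.015,0,0],
  [0,0.01,0,0],
  [0,0.009,0,0],
])

```text
time: 10.0
tool_pos: [535.7, -428.9, 59.7]
tcp_rot: [-1.571, 0.0, 3.028]
contact_force: [-0.5, -0.2, -0.6]
grip_width: 91.9
```

Emit:
arm_command([
  [0,0,0,0],
  [0,0,0,0],
  [0,0,0,0],
  [0,0,0,0],
  [0,0,0,0],
], claw=255)

```text
time: 10.5
tool_pos: [535.8, -429.0, 60.8]
tcp_rot: [-1.57, 0.001, 3.028]
contact_force: [-0.3, -0.0, 0.4]
grip_width: 56.4
```

Emit:
arm_command([
  [0,0,0,0],
  [0,0,0,0],
  [0,0,0,0],
  [0,0,0,0],
  [0,0,0,0],
])

```text
time: 11.0
tool_pos: [535.9, -425.6, 60.1]
tcp_rot: [-1.576, -0.001, 3.028]
contact_force: [-0.6, 6.1, 1.9]
grip_width: 18.3
```

Emit:
arm_command([
  [0,0,0,0],
  [0,0,0,0],
  [0,0,0,0],
])

```text
time: 11.3
tool_pos: [535.9, -425.7, 60.1]
tcp_rot: [-1.576, -0.001, 3.029]
contact_force: [0.1, 8.4, 3.6]
grip_width: 17.9
```

Emit:
arm_command([
  [0,0,-0.003,4],
  [0,0,0,6],
  [0,0,0,6],
  [0,0,0,6],
  [0,0,0,6],
])

```text
time: 11.8
tool_pos: [535.6, -426.9, 60.2]
tcp_rot: [-1.569, 0.001, 2.535]
contact_force: [-1.0, -4.4, -1.4]
grip_width: 18.1
```

Emit:
arm_command([
  [0,0,0,6],
  [0,0,0,6],
  [0,0,0,6],
  [0,0,0,6],
  [0,0,0,6],
])

```text
time: 12.3
tool_pos: [534.6, -427.7, 60.2]
tcp_rot: [-1.568, 0.002, 2.011]
contact_force: [-5.2, -6.8, -1.2]
grip_width: 17.7
```

Emit:
arm_command([
  [0,0,0,6],
  [0,0,0,6],
  [0,0,0,6],
  [0,0,0,6],
  [0,0,0,5],
])

```text
time: 12.8
tool_pos: [533.4, -428.0, 60.2]
tcp_rot: [-1.567, 0.002, 1.505]
contact_force: [-9.2, -6.2, 1.7]
grip_width: 18.4
```

```bash
python3 -c "
from h import *
o=bot.get_obs();print(np.degrees(o['tcp_rot']),o['moment'],o['contact_force'],o['tool_pos'],o['joint_positions'])"
```

```text
[-89.78830847   0.14205774  86.23870955] [-0.74475524  1.20057811  0.18070405] [-9.23840505 -6.24974955  1.72908471] [ 533.37585845 -427.95017828   60.17268314] [-0.78593748  0.75313391  1.2050241  -0.00464254  1.18458002  2.4230579 ]
```

Emit:
arm_command([
  [0,0,0,3],
  [0,0,0,2],
  [0,0,0,2],
  [0,0,0,0],
])

```text
time: 13.2
tool_pos: [533.1, -428.1, 60.2]
tcp_rot: [-1.567, 0.004, 1.388]
contact_force: [-8.6, -5.5, 0.9]
grip_width: 18.3
```

```bash
python3 -c "
from h import *
o=bot.get_obs();print(np.degrees(o['tcp_rot']),o['moment'],o['contact_force'],o['tool_pos'])"
```

```text
[-89.76649286   0.20251271  79.50441832] [-0.84560135  1.31295834  0.81795943] [-8.61744651 -5.46178363  0.86827735] [ 533.10164491 -428.07329969   60.16617253]
```

Emit:
arm_command([
  [0,0,0,0],
  [0,0,0,0],
  [0,0,0,0],
  [0,0,0,0],
  [0,0,0,0],
], claw=130)

```text
time: 13.7
tool_pos: [536.2, -425.6, 60.2]
tcp_rot: [-1.571, 0.0, 1.388]
contact_force: [-0.2, 0.1, -0.2]
grip_width: 44.4
```

Emit:
arm_command([
  [0,-0.02,0,0],
  [0,-0.03,0,0],
  [0,-0.03,0,0],
  [0,0,0,0],
  [0,0,0,0],
])

```text
time: 14.2
tool_pos: [536.3, -425.9, 141.0]
tcp_rot: [-1.572, 0.001, 1.388]
contact_force: [-0.0, -0.0, -0.8]
grip_width: 44.9
```

```bash
python3 -c "
from plan import *
plan((516,-319.5,140,166),(516,-319.5,55,166))
o=bot.get_obs();print(o['grip_width'],o['contact_force'])"
```

```text
from [ 536.3 -425.9  141. ] 79.5
-> [ 516.  -319.5  140. ] 166.4
   [[0.0092, 0.0001, 0.0036, -7.9], [0.0096, 0.0001, 0.0023, -7.9], [0.0098, 0.0001, 0.0009, -7.9], [0.0098, 0.0001, -0.0004, -7.9], [0.0097, 0.0001, -0.0018, -7.9]]
   [[0.0093, 0.0001, -0.0031, -7.9], [0.0088, 0.0001, -0.0043, -7.9], [0.0082, 0.0001, -0.0055, -7.9], [0.0073, 0.0001, -0.0066, -7.9], [0.0064, 0.0, -0.0075, -7.9]]
   [[0.0053, 0.0001, -0.0084, -7.9]]
-> [ 516.  -319.5   55. ] 166.0
   [[-0.0, 0.042, 0.0, 0.2], [-0.0, 0.043, 0.0, 0.2]]
44.904020410316 [-0.02520388 -0.03245022 -0.78739175]
```

Emit:
arm_command([
  [0.0092,0,0.0036,-7.9],
  [0.0096,0,0.0023,-7.9],
  [0.0098,0,0.0009,-7.9],
  [0.0098,0,-0.0004,-7.9],
  [0.0097,0,-0.0018,-7.9],
])

```text
time: 14.7
tool_pos: [526.0, -376.3, 138.4]
tcp_rot: [-1.57, -0.003, 2.083]
contact_force: [0.2, -0.3, -0.2]
grip_width: 45.0
```

Emit:
arm_command([
  [0.0093,0,-0.0031,-7.9],
  [0.0088,0,-0.0043,-7.9],
  [0.0082,0,-0.0055,-7.9],
  [0.0073,0,-0.0066,-7.9],
  [0.0064,0,-0.0075,-7.9],
])

```text
time: 15.2
tool_pos: [516.7, -328.0, 138.5]
tcp_rot: [-1.572, -0.003, 2.772]
contact_force: [0.4, 0.3, -0.3]
grip_width: 44.9
```

Emit:
arm_command([
  [0.0053,0,-0.0084,-7.9],
  [0,0,0,0],
  [0,0,0,0],
])

```text
time: 15.5
tool_pos: [515.4, -319.2, 139.3]
tcp_rot: [-1.571, -0.001, 2.901]
contact_force: [0.9, -0.8, 0.3]
grip_width: 45.5
```

Run:
```python
from ov import *
s=cap('scene');o=bot.get_obs();print(o['tool_pos'],np.degrees(o['tcp_rot'][2]))
w=np.array(o['tool_pos'])+[0,0,35]
f=lambda a:np.array(a)
P=[(f,[tuple(w+[0,0,d])],(0,255,0)) for d in(-8,-60)]+[(f,[(518,-320,114)],(255,0,255)),(f,[(518,-320,74)],(255,0,255)),(f,[(596,-340,74)],(255,0,255))]
im=crop(s,120,90,130,120,5,P);cv2.imwrite('pics/v4.png',im)
```

```text
[ 515.52260316 -319.52121507  139.53617737] 166.22541286128018
```

View pics/v4.png

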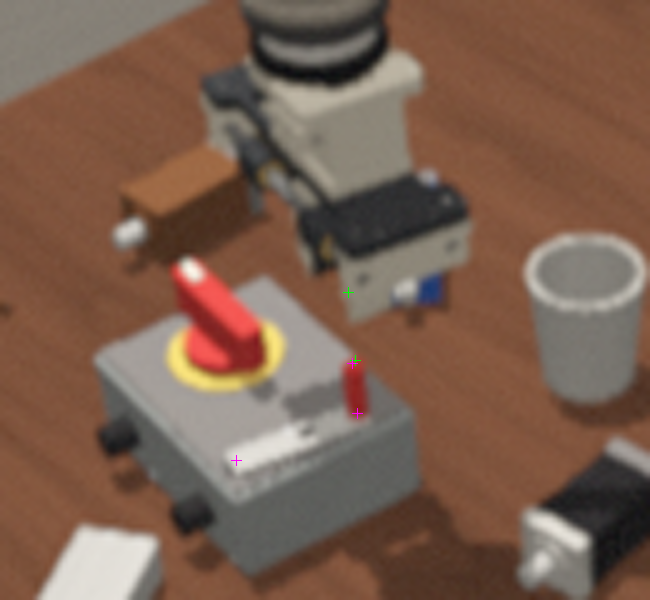

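The handle is now along y (off). The post at (355,385) is under the TCP, as predicted. Next I'll descend and grip it.

Emit:
arm_command([
  [0,0.025,0,0],
  [0,0.03,0,0],
  [0,0.02,0,0],
  [0,0.01,0,0],
  [0,0,0,0],
])

```text
time: 16.05
tool_pos: [514.9, -319.2, 53.7]
tcp_rot: [-1.572, -0.003, 2.903]
contact_force: [0.3, 0.3, 1.1]
grip_width: 45.2
```

Emit:
arm_command([
  [0,0,0,0],
  [0,0,0,0],
  [0,0,0,0],
  [0,0,0,0],
  [0,0,0,0],
], claw=255)

```text
time: 16.55
tool_pos: [515.9, -319.3, 55.9]
tcp_rot: [-1.571, 0.001, 2.904]
contact_force: [0.3, 1.3, 2.7]
grip_width: 13.4
```

Emit:
arm_command([
  [0,0,0,0],
  [0,0,0,0],
])

```text
time: 16.75
tool_pos: [515.9, -319.4, 55.8]
tcp_rot: [-1.571, 0.001, 2.905]
contact_force: [-0.6, 3.3, 4.7]
grip_width: 13.2
```

Run:
```python
from plan import *
o=bot.get_obs();print(o['contact_force'],o['grip_width'])
c=np.array(o['tool_pos']);y=np.degrees(o['tcp_rot'][2])
piv=np.array([594,-339.5]); f0=np.degrees(np.arctan2(*(c[:2]-piv)[::-1])); print(f0,np.linalg.norm(c[:2]-piv))
T=[]
for f in np.linspace(f0,81.5,18)[1:]:
    T.append((*(piv+80*np.array([np.cos(np.radians(f)),np.sin(np.radians(f))])),c[2],f+y-f0))
plan(*T)
```

```text
[-0.61359474  3.30978374  4.72936093] 13.18790363248198
165.54321507959213 80.63875768886594
from [ 515.9 -319.4   55.8] 166.4
-> [ 518.5 -312.9   55.8] 161.5
   [[-0.001, 0.0, -0.0069, 4.9]]
-> [ 521.2 -306.5   55.8] 156.5
   [[-0.0005, 0.0, -0.0069, 5.0]]
-> [ 524.3 -300.3   55.8] 151.6
   [[-0.0004, 0.0, -0.0069, 4.9]]
-> [ 527.9 -294.5   55.8] 146.6
   [[-0.0004, 0.0, -0.0068, 5.0]]
-> [ 532.  -289.    55.8] 141.7
   [[-0.0004, 0.0, -0.0069, 4.9]]
-> [ 536.6 -283.8   55.8] 136.7
   [[-0.0004, 0.0, -0.0069, 5.0]]
-> [ 541.6 -279.1   55.8] 131.8
   [[-0.0004, 0.0, -0.0069, 4.9]]
-> [ 547.  -274.8   55.8] 126.9
   [[-0.0004, 0.0, -0.0069, 4.9]]
-> [ 552.8 -271.    55.8] 121.9
   [[-0.0004, 0.0, -0.0069, 5.0]]
-> [ 558.8 -267.7   55.8] 117.0
   [[-0.0004, 0.0, -0.0069, 4.9]]
-> [ 565.1 -264.9   55.8] 112.0
   [[-0.0004, 0.0, -0.0068, 5.0]]
-> [ 571.6 -262.7   55.8] 107.1
   [[-0.0004, 0.0, -0.0069, 4.9]]
-> [ 578.3 -261.1   55.8] 102.1
   [[-0.0004, 0.0, -0.0069, 5.0]]
-> [ 585.2 -260.    55.8] 97.2
   [[-0.0004, 0.0, -0.0069, 4.9]]
-> [ 592.1 -259.5   55.8] 92.2
   [[-0.0004, 0.0, -0.0069, 5.0]]
-> [ 599.  -259.7   55.8] 87.3
   [[-0.0004, 0.0, -0.0069, 4.9]]
-> [ 605.9 -260.4   55.8] 82.4
   [[-0.0004, 0.0, -0.0069, 4.9]]
```

Emit:
arm_command([
  [-0.0005,0,-0.007,5],
  [-0.0004,0,-0.007,5],
  [-0.0004,0,-0.007,5],
  [-0.0004,0,-0.007,5],
  [-0.0004,0,-0.007,5],
])

```text
time: 17.25
tool_pos: [530.8, -287.9, 55.8]
tcp_rot: [-1.57, -0.001, 2.465]
contact_force: [-3.5, 1.5, 7.2]
grip_width: 13.4
```

Emit:
arm_command([
  [-0.0004,0,-0.007,5],
  [-0.0004,0,-0.007,5],
  [-0.0004,0,-0.007,5],
  [-0.0004,0,-0.007,5],
  [-0.0004,0,-0.007,5],
])

```text
time: 17.75
tool_pos: [558.1, -265.1, 55.8]
tcp_rot: [-1.57, -0.003, 2.029]
contact_force: [-4.3, 6.9, 9.3]
grip_width: 13.3
```

Emit:
arm_command([
  [-0.0004,0,-0.007,5],
  [-0.0004,0,-0.007,5],
  [-0.0004,0,-0.007,5],
  [-0.0004,0,-0.007,5],
  [-0.0004,0,-0.007,5],
])

```text
time: 18.25
tool_pos: [592.9, -256.0, 55.8]
tcp_rot: [-1.57, -0.004, 1.593]
contact_force: [-2.4, 10.8, 7.6]
grip_width: 13.4
```

Emit:
arm_command([
  [-0.0004,0,-0.007,5],
  [-0.0004,0,-0.006,5],
  [0,0,-0.003,0],
  [0,0,0,0],
])

```text
time: 18.65
tool_pos: [606.6, -256.7, 55.7]
tcp_rot: [-1.564, -0.005, 1.422]
contact_force: [-10.2, 14.1, 13.6]
grip_width: 13.0
```

Emit:
arm_command([
  [0,0,0,0],
  [0,0,0,0],
  [0,0,0,0],
  [0,0,0,0],
  [0,0,0,0],
], claw=130)

```text
time: 19.15
tool_pos: [608.7, -260.7, 55.0]
tcp_rot: [-1.571, 0.0, 1.421]
contact_force: [-0.1, -0.2, -0.0]
grip_width: 44.4
```

Emit:
arm_command([
  [0,-0.02,0,0],
  [0,-0.04,0,0],
  [0,-0.04,0,0],
  [0,-0.04,0,0],
  [0,0,0,0],
], claw=0)

```text
time: 19.65
tool_pos: [611.4, -262.0, 202.4]
tcp_rot: [-1.582, 0.005, 1.421]
contact_force: [0.1, 0.2, 0.3]
grip_width: 80.6
```

Run:
```python
from plan import *
plan((446,-300,195,175),(446,-300,195,185))
```

```text
from [ 611.4 -262.   202.4] 81.4
-> [ 446. -300.  195.] 175.0
   [[-0.0052, 0.0006, 0.0132, -7.8], [-0.0034, 0.0006, 0.0137, -7.8], [-0.0015, 0.0006, 0.0141, -7.8], [0.0005, 0.0006, 0.0141, -7.8], [0.0024, 0.0006, 0.0139, -7.8]]
   [[0.0042, 0.0006, 0.0135, -7.8], [0.006, 0.0006, 0.0128, -7.8], [0.0077, 0.0006, 0.0118, -7.8], [0.0093, 0.0006, 0.0107, -7.8], [0.0106, 0.0007, 0.0093, -7.8]]
   [[0.0118, 0.0006, 0.0078, -7.8], [0.0128, 0.0007, 0.0061, -7.8]]
-> [ 446. -300.  195.] 185.0
   [[-0.0, -0.0, 0.0, -5.0], [-0.0, -0.0, 0.0, -5.0]]
```

Emit:
arm_command([
  [-0.0052,0,0.0132,-8.2],
  [-0.0034,0,0.0137,-8.2],
  [-0.0015,0,0.0141,-8.2],
  [0.0005,0,0.0141,-8.2],
  [0.0024,0,0.0139,-8.2],
])

```text
time: 20.15
tool_pos: [539.2, -277.3, 194.5]
tcp_rot: [-1.57, -0.001, 2.142]
contact_force: [-0.3, 0.2, -0.1]
grip_width: 91.7
```

Emit:
arm_command([
  [0.0042,0,0.0135,-8.2],
  [0.006,0,0.0128,-8.2],
  [0.0077,0,0.0118,-8.2],
  [0.0093,0,0.0107,-8.2],
  [0.0106,0,0.0093,-8.2],
])

```text
time: 20.65
tool_pos: [471.2, -296.5, 194.6]
tcp_rot: [-1.571, -0.001, 2.858]
contact_force: [-0.5, 0.1, 0.9]
grip_width: 91.8
```

Emit:
arm_command([
  [0.0118,0,0.0078,-8.2],
  [0.0128,0,0.0061,-8.2],
  [0,0,0,-5],
  [0,0,0,0],
  [0,0,0,0],
])

```text
time: 21.15
tool_pos: [444.9, -304.6, 194.9]
tcp_rot: [-1.571, -0.0, -3.06]
contact_force: [-0.1, 0.6, -0.3]
grip_width: 91.9
```

Run:
```python
from fit import *
from plan import plan
t=cap('top');s=cap('scene')
o=bot.get_obs();print(o['tool_pos'],np.degrees(o['tcp_rot'][2]),o['joint_positions'])
print('m2',motor(447,-189,5,(t,s)));print('m1',motor(674.5,142.5,181,(t,s)))
f=lambda a:np.array(a);bx=T(539,-399,-6.5)
P=[(f,[(447,-189,22)],(0,255,0)),(bx,[(50,65,74)],(255,0,255)),(bx,[(50,145,114)],(255,0,255)),(bx,[(50,145,74)],(255,0,255))]
w=np.array(o['tool_pos'])+[0,0,35];P+=[(f,[tuple(w+[0,0,d])],(0,255,0)) for d in(-8,)]
cv2.imwrite('pics/v5.png',np.hstack([crop(t,240,120,80,100,5,P),crop(s,130,110,80,100,5,P)]))
plan((446,-200,60,185),(446,-200,-9,185))
```

```text
[ 445.05808795 -304.56738698  194.97692139] -175.27871825239686 [-7.42248846e-01  3.71699773e-01  1.49157629e+00 -4.65252281e-05
  1.27850884e+00  7.46158989e-01]
m2 (array([ 447., -189.,    5.]), np.float64(0.0))
single (array([675.6, 141.3, 179. ]), np.float64(0.094))
m1 (array([675.6, 141.3, 179. ]), np.float64(0.094))
from [ 445.1 -304.5  195.1] -175.2
-> [ 446.1 -200.1   60.1] -174.8
   [[-0.002, 0.034, -0.026, -0.1], [-0.003, 0.034, -0.026, -0.1], [-0.002, 0.034, -0.026, -0.1], [-0.003, 0.033, -0.026, -0.1]]
-> [ 446.1 -200.1   -8.9] -175.0
   [[0.0, 0.035, -0.0, 0.1], [0.0, 0.034, -0.0, 0.1]]
```

View pics/v5.png

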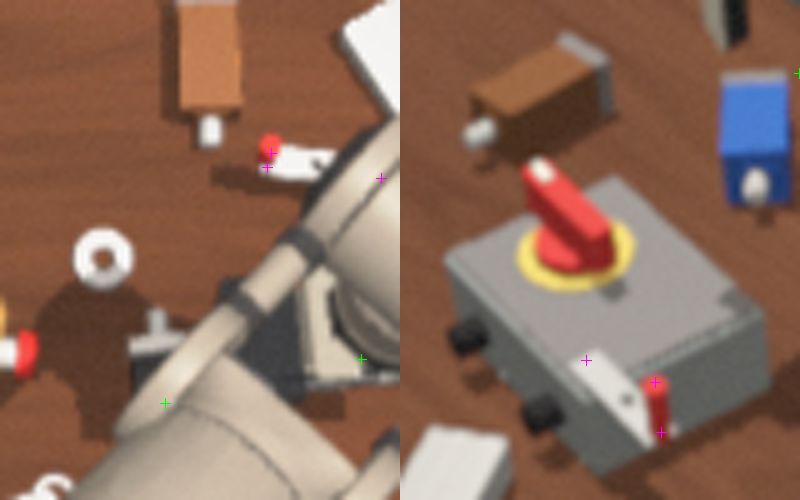

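Emit:
arm_command([
  [-0.002,0.03,-0.026,-0.1],
  [-0.003,0.034,-0.026,-0.1],
  [-0.002,0.034,-0.026,-0.1],
  [-0.003,0.033,-0.026,-0.1],
  [0,0.01,0,0],
])

```text
time: 21.95
tool_pos: [443.6, -196.2, 51.3]
tcp_rot: [-1.576, -0.005, -3.048]
contact_force: [-0.4, 0.4, 0.8]
grip_width: 91.9
```

Emit:
arm_command([
  [0,0.02,0,0],
  [0,0.02,0,0],
  [0,0.015,0,0],
  [0,0.008,0,0],
  [0,0,0,0],
])

```text
time: 22.45
tool_pos: [445.8, -200.5, -9.3]
tcp_rot: [-1.571, -0.001, -3.051]
contact_force: [0.2, 0.3, -0.1]
grip_width: 91.7
```

Emit:
arm_command([
  [0,0,0,0],
  [0,0,0,0],
  [0,0,0,0],
  [0,0,0,0],
  [0,0,0,0],
], claw=255)

```text
time: 22.95
tool_pos: [445.5, -198.5, -8.3]
tcp_rot: [-1.573, -0.001, -3.051]
contact_force: [0.9, 10.3, 8.1]
grip_width: 56.4
```

Emit:
arm_command([
  [0,0,0,0],
  [0,0,0,0],
  [0,0,0,0],
  [0,0,0,0],
])

```text
time: 23.35
tool_pos: [445.3, -198.2, -8.3]
tcp_rot: [-1.574, -0.001, -3.051]
contact_force: [-0.5, 9.6, 7.4]
grip_width: 43.9
```

Emit:
arm_command([
  [0,-0.01,0,0],
  [0,-0.02,0,0],
  [0,-0.03,0,0],
  [0,-0.04,0,0],
  [0,-0.04,0,0],
])

```text
time: 23.85
tool_pos: [445.0, -199.9, 132.3]
tcp_rot: [-1.572, -0.002, -3.051]
contact_force: [1.0, -0.9, -5.9]
grip_width: 43.9
```

Emit:
arm_command([
  [0,-0.04,0,0],
  [0,-0.02,0,0],
  [0,0,0,0],
  [0,0,0,0],
])

```text
time: 24.25
tool_pos: [445.1, -199.9, 190.3]
tcp_rot: [-1.571, -0.001, -3.051]
contact_force: [0.7, -0.1, -6.6]
grip_width: 43.7
```

Run:
```python
from plan import *
o=bot.get_obs();print(o['grip_width'],o['contact_force'])
plan((497,182,190,172.6),vmax=40)
```

```text
43.698466636464 [ 0.74784706 -0.05346097 -6.6320484 ]
from [ 445.1 -199.9  190.3] -174.8
-> [497.5 182.4 190.3] -187.8
   [[-0.009, 0.0, -0.038, 1.3], [-0.008, 0.0, -0.038, 1.3], [-0.007, 0.0, -0.038, 1.3], [-0.006, 0.0, -0.038, 1.3], [-0.005, 0.0, -0.038, 1.3]]
   [[-0.004, 0.0, -0.038, 1.3], [-0.003, 0.0, -0.038, 1.3], [-0.003, 0.0, -0.038, 1.3], [-0.002, 0.0, -0.039, 1.3], [-0.001, 0.0, -0.039, 1.3]]
```

Emit:
arm_command([
  [-0.005,0,-0.02,1.3],
  [-0.009,0,-0.038,1.3],
  [-0.007,0,-0.038,1.3],
  [-0.006,0,-0.038,1.3],
  [-0.006,0,-0.038,1.3],
])

```text
time: 24.75
tool_pos: [470.3, -25.2, 188.8]
tcp_rot: [-1.572, -0.005, 3.118]
contact_force: [0.7, -0.4, -6.3]
grip_width: 43.5
```

Emit:
arm_command([
  [-0.005,0,-0.038,1.3],
  [-0.004,0,-0.038,1.3],
  [-0.003,0,-0.038,1.3],
  [-0.002,0,-0.038,1.3],
  [-0.001,0,-0.038,1.3],
])

```text
time: 25.25
tool_pos: [498.3, 163.1, 188.5]
tcp_rot: [-1.569, -0.005, 3.005]
contact_force: [0.9, -1.5, -5.6]
grip_width: 43.9
```

Emit:
arm_command([
  [-0.001,0,-0.02,0],
  [0,0,0,0],
  [0,0,0,0],
  [0,0,0,0],
])

```text
time: 25.65
tool_pos: [502.6, 180.5, 189.8]
tcp_rot: [-1.569, -0.003, 3.005]
contact_force: [-0.5, 0.2, -5.6]
grip_width: 43.7
```

Run:
```python
from ov import *
from plan import plan
t=cap('top');s=cap('scene')
o=bot.get_obs();print(o['tool_pos'],np.degrees(o['tcp_rot'][2]),o['contact_force'],o['grip_width'])
cr=T(506,180.5,-7.4)
P=[(cr,rect(0,y,75,9,22),(0,255,0)) for y in(-117,-39,39,117)]
P+=[(cr,rect(0,-166,20,6,122),(255,0,255)),(cr,[(0,150,80)],(255,0,255))]
w=np.array(o['tool_pos'])+[2,-1,35]; f=T(w[0],w[1],np.degrees(o['tcp_rot'][2])+180)
P+=[(f,rect(0,0,45,22,w[2]+18),(0,255,255))]
cv2.imwrite('pics/v6.png',np.vstack([crop(t,110,145,140,70,4,P),crop(s,240,150,160,170,2.2*140/88,P)[:,:560]]))
plan((497,182,30,172.6))
```

```text
[503.10716534 180.4356883  190.63587244] 172.13103510165968 [ 0.13078843 -0.49853605 -5.73372498] 44.1479193969574
from [503.1 180.4 190.6] 172.1
-> [497.3 182.2  29.6] 172.5
   [[0.002, 0.04, -0.0, -0.1], [0.001, 0.04, -0.0, -0.1], [0.002, 0.04, -0.0, -0.1], [0.001, 0.041, -0.001, -0.1]]
```

View pics/v6.png

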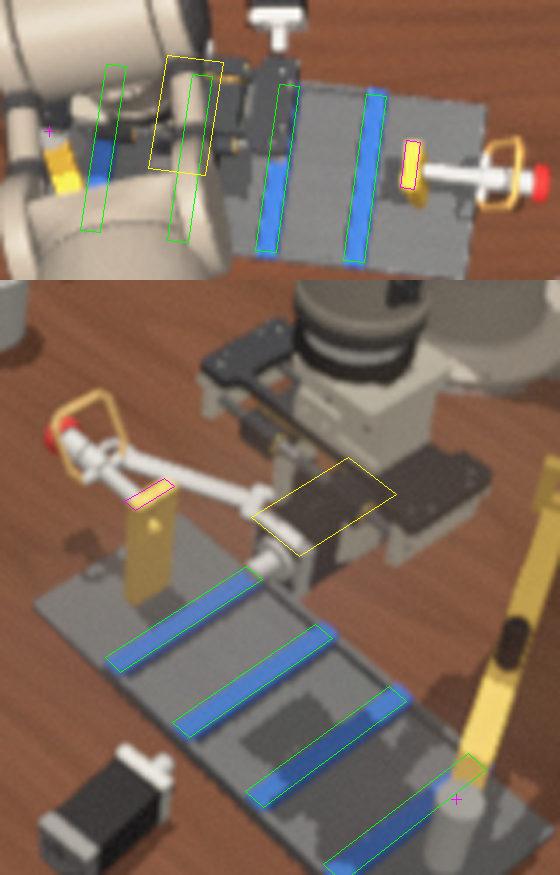

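Emit:
arm_command([
  [0.002,0.03,0,0],
  [0.002,0.04,0,0],
  [0.002,0.04,-0.001,0],
  [0.001,0.035,-0.001,0],
  [0,0.02,0,0],
])

```text
time: 26.25
tool_pos: [495.0, 183.3, 23.5]
tcp_rot: [-1.569, -0.004, 3.004]
contact_force: [0.6, 0.6, -4.9]
grip_width: 43.8
```

Emit:
arm_command([
  [0,0.008,0,0],
  [0,0.005,0,0],
  [0,0.004,0,0],
  [0,0.003,0,0],
  [0,0,0,0],
])

```text
time: 26.75
tool_pos: [497.1, 184.4, 6.7]
tcp_rot: [-1.571, 0.001, 3.006]
contact_force: [-0.2, 0.9, -5.7]
grip_width: 43.8
```

Emit:
arm_command([
  [0,0.003,0.001,0],
  [0,0.002,0.001,0],
  [0,0.002,0,0],
  [0,0,0,0],
  [0,0,0,0],
])

```text
time: 27.25
tool_pos: [496.5, 182.3, -0.2]
tcp_rot: [-1.571, 0.0, 3.006]
contact_force: [-2.1, -2.2, 3.4]
grip_width: 43.7
```

Emit:
arm_command([
  [0,0,0,0],
  [0,0,0,0],
  [0,0,0,0],
  [0,0,0,0],
], claw=95)

```text
time: 27.65
tool_pos: [496.7, 182.5, -0.8]
tcp_rot: [-1.571, 0.0, 3.006]
contact_force: [-0.6, 0.1, 0.2]
grip_width: 57.3
```

Emit:
arm_command([
  [0,-0.01,0,0],
  [0,-0.03,0,0],
  [0,-0.04,0,0],
  [0,-0.05,0,0],
  [0,-0.04,0,0],
])

```text
time: 28.15
tool_pos: [496.7, 182.5, 172.6]
tcp_rot: [-1.572, 0.002, 3.006]
contact_force: [1.1, -0.6, 0.1]
grip_width: 58.0
```

Run:
```python
from fit import *
from plan import plan
t=cap('top');s=cap('scene')
o=bot.get_obs();print(o['tool_pos'],o['contact_force'],o['grip_width'],o['joint_positions'])
cr=T(506,180.5,-7.4)
import fit as F
for z in (8,):
    F.MOT=[[(a,b,c+8) for a,b,c in B] for B in MOT]
    for p in (t,s):
        m=mmask(p,(498,181.5,30)); print(None if m is None else F.fit([(p,m)],F.MOT,(498,181.5,-7.4)))
F.MOT=MOT
print('m1',motor(675,142,180,(t,s)))
plan((673,142,150,180),vmax=40)
```

```text
[499.81255148 183.2566822  175.98200103] [-0.00255071  0.12018429  0.26106203] 57.770736607336616 [ 2.07428720e-01  3.67380715e-01  1.55324402e+00 -1.63159383e-05
  1.20836504e+00  1.91402364e+00]
(array([485.9, 170.7,  24.7]), np.float64(1.789))
(array([497.8, 182.9,  -6.9]), np.float64(0.052))
single (array([675.1, 141.5, 180. ]), np.float64(0.053))
single (array([672.8, 144.4, 180.7]), np.float64(0.047))
m1 (array([673. , 143.2, 181.6]), np.float64(0.177))
from [495.5 182.2 168.1] 172.2
-> [673.  141.9 150.1] 180.2
   [[-0.036, 0.004, 0.003, -1.6], [-0.036, 0.004, 0.004, -1.6], [-0.036, 0.003, 0.005, -1.6], [-0.036, 0.004, 0.006, -1.6], [-0.036, 0.003, 0.008, -1.6]]
```

Emit:
arm_command([
  [-0.03,0.004,0.003,-1.6],
  [-0.036,0.004,0.004,-1.6],
  [-0.036,0.003,0.005,-1.6],
  [-0.036,0.004,0.006,-1.6],
  [-0.036,0.003,0.008,-1.6],
], claw=0)

```text
time: 28.95
tool_pos: [668.3, 142.5, 148.5]
tcp_rot: [-1.57, -0.004, -3.137]
contact_force: [0.1, 0.5, 0.2]
grip_width: 90.8
```

Emit:
arm_command([
  [-0.003,0.03,0,-0.5],
  [0,0.03,0,0],
  [0,0.02,0,0],
  [0,0.0,0,0],
  [0,0,0,0],
])

```text
time: 29.45
tool_pos: [670.5, 142.9, 70.1]
tcp_rot: [-1.57, -0.002, -3.129]
contact_force: [0.5, -0.1, -0.1]
grip_width: 92.1
```

Run:
```python
from plan import *
plan((671.5,143.5,20,180.7),(671.5,143.5,-9,180.7))
```

```text
from [670.5 142.9  70.1] -179.3
-> [671.5 143.9  20.1] -179.3
   [[-0.001, 0.025, -0.0, 0.0], [-0.0, 0.025, -0.001, 0.0]]
-> [671.5 143.9  -8.9] -179.3
   [[-0.0, 0.029, 0.0, 0.0]]
```

Emit:
arm_command([
  [-0.001,0.025,-0.001,0],
  [0,0.025,0,0],
  [0,0.017,0,0],
  [0,0.008,0,0],
  [0,0.004,0,0],
])

```text
time: 29.95
tool_pos: [672.5, 144.0, -7.3]
tcp_rot: [-1.571, 0.001, -3.129]
contact_force: [0.2, -0.4, 0.3]
grip_width: 91.7
```

Emit:
arm_command([
  [0,0,0,0],
  [0,0,0,0],
  [0,0,0,0],
  [0,0,0,0],
  [0,0,0,0],
], claw=255)

```text
time: 30.45
tool_pos: [672.2, 144.0, -7.4]
tcp_rot: [-1.571, 0.001, -3.129]
contact_force: [-0.4, -0.4, -0.8]
grip_width: 56.8
```

Emit:
arm_command([
  [0,0,0,0],
  [0,0,0,0],
  [0,0,0,0],
  [0,0,0,0],
])

```text
time: 30.85
tool_pos: [672.1, 144.0, -7.7]
tcp_rot: [-1.571, 0.0, -3.129]
contact_force: [-0.5, 0.6, 1.7]
grip_width: 43.5
```

Emit:
arm_command([
  [0,-0.01,0,0],
  [0,-0.025,0,0],
  [0,-0.035,0,0],
  [0,-0.04,0,0],
  [0,-0.04,0,0],
])

```text
time: 31.35
tool_pos: [671.1, 143.8, 142.8]
tcp_rot: [-1.57, -0.003, -3.129]
contact_force: [0.4, 0.7, -5.1]
grip_width: 44.0
```

Emit:
arm_command([
  [0,-0.02,0,0],
  [0,0,0,0],
  [0,0,0,0],
])

```text
time: 31.65
tool_pos: [671.2, 143.8, 160.9]
tcp_rot: [-1.57, -0.002, -3.129]
contact_force: [-0.8, 0.1, -6.5]
grip_width: 43.8
```

Run:
```python
from plan import *
o=bot.get_obs();print(o['grip_width'],o['contact_force'])
plan((520.5,257,165,172.6),vmax=38)
```

```text
43.8372397767008 [-0.83805875  0.08648697 -6.4914186 ]
from [671.2 143.8 160.9] -179.3
-> [520.8 256.6 164.9] -187.3
   [[0.03, -0.001, -0.023, 1.6], [0.03, -0.001, -0.022, 1.6], [0.031, -0.001, -0.021, 1.6], [0.032, -0.001, -0.021, 1.6], [0.032, -0.0, -0.019, 1.6]]
```

Emit:
arm_command([
  [0.015,0,-0.01,1.4],
  [0.03,0,-0.022,1.6],
  [0.03,0,-0.022,1.6],
  [0.031,0,-0.021,1.6],
  [0.032,0,-0.019,1.6],
])

```text
time: 32.15
tool_pos: [535.7, 244.6, 159.2]
tcp_rot: [-1.569, -0.005, 3.016]
contact_force: [0.5, -0.2, -5.5]
grip_width: 44.0
```

Emit:
arm_command([
  [0.016,0,-0.01,0.4],
  [0,0,0,0],
  [0,0,0,0],
  [0,0,0,0],
  [0,0,0,0],
])

```text
time: 32.65
tool_pos: [524.3, 255.4, 161.4]
tcp_rot: [-1.57, -0.001, 3.01]
contact_force: [0.4, -0.2, -5.9]
grip_width: 43.7
```

Run:
```python
from plan import *
o=bot.get_obs();print(o['grip_width'],o['contact_force'])
plan((520.5,257,30,172.6),vmax=38)
```

```text
43.703762198883844 [ 0.37594501 -0.15661889 -5.92546805]
from [524.3 255.4 161.4] 172.4
-> [520.5 256.9  30.4] 172.4
   [[0.001, 0.033, -0.0, -0.0], [0.001, 0.033, -0.0, -0.0], [0.001, 0.033, -0.001, -0.0], [0.001, 0.032, -0.0, -0.0]]
```

Emit:
arm_command([
  [0.001,0.033,0,0],
  [0.001,0.033,0,0],
  [0.001,0.033,-0.001,0],
  [0.001,0.026,0,0],
  [0,0.015,0,0],
])

```text
time: 33.15
tool_pos: [519.1, 256.6, 19.4]
tcp_rot: [-1.569, -0.003, 3.01]
contact_force: [-0.5, -0.3, -6.1]
grip_width: 43.7
```

Emit:
arm_command([
  [0,0.008,0,0],
  [0,0.004,0,0],
  [0,0.003,0,0],
  [0,0.002,0,0],
  [0,0,0,0],
])

```text
time: 33.65
tool_pos: [520.4, 257.8, 5.6]
tcp_rot: [-1.571, 0.001, 3.011]
contact_force: [-1.3, -0.3, -5.0]
grip_width: 43.6
```

Emit:
arm_command([
  [0,0.002,0,0],
  [0,0.002,0,0],
  [0,0,0,0],
  [0,0,0,0],
])

```text
time: 34.05
tool_pos: [520.0, 257.7, 1.2]
tcp_rot: [-1.571, 0.0, 3.011]
contact_force: [-1.3, -0.2, -5.4]
grip_width: 43.9
```

Emit:
arm_command([
  [0,0.0015,0,0],
  [0,0,0,0],
  [0,0,0,0],
])

```text
time: 34.35
tool_pos: [520.3, 257.8, 0.3]
tcp_rot: [-1.571, 0.001, 3.011]
contact_force: [-1.7, -0.8, 1.6]
grip_width: 44.1
```

Emit:
arm_command([
  [0,0,0,0],
  [0,0,0,0],
  [0,0,0,0],
  [0,0,0,0],
], claw=95)

```text
time: 34.75
tool_pos: [520.2, 257.8, -0.3]
tcp_rot: [-1.571, 0.0, 3.011]
contact_force: [0.4, 0.1, 0.4]
grip_width: 57.5
```

Emit:
arm_command([
  [0,-0.01,0,0],
  [0,-0.03,0,0],
  [0,-0.04,0,0],
  [0,-0.05,0,0],
  [0,-0.04,0,0],
])

```text
time: 35.25
tool_pos: [520.4, 257.9, 173.3]
tcp_rot: [-1.572, 0.002, 3.011]
contact_force: [1.1, -0.3, 0.4]
grip_width: 57.4
```

Run:
```python
from fit import *
import fit as F
t=cap('top');s=cap('scene')
o=bot.get_obs();print(o['tool_pos'],o['contact_force'],o['grip_width'],o['joint_positions'])
M8=[[(a,b,c+8) for a,b,c in B] for B in MOT]
for g in((498,182,-7.4),(522,257,172.6)):
    for p in (t,s):
        m=mmask(p,(g[0],g[1],30)); print(g,None if m is None else F.fit([(p,m)],M8,g))
# knob
cr=T(506,180.5,-7.4)
for a in(1.0,1.05,1.1,1.15,1.2):
    k=cr((-130*np.sin(a),150-130*np.cos(a),122)); print(a,k.round(),proj(t,k).round(1),proj(s,k).round(1),proj(s,[k[0],k[1],77]).round(1))
# dark blob near
for p,w in((t,(118,205,160,235)),(s,(360,225,410,300))):
    im=p['img'][w[1]:w[3],w[0]:w[2]].max(2); yy,xx=np.where(im<75); print(len(xx), xx.mean()+w[0] if len(xx) else 0,yy.mean()+w[1] if len(xx) else 0, xx.min()+w[0],xx.max()+w[0],yy.min()+w[1],yy.max()+w[1])
finds(s,'keeper_handle');finds(t,'keeper_handle')
cv2.imwrite('pics/v7.png',np.vstack([crop(t,110,145,140,100,4,[]),crop(s,245,170,170,170,3.3,[])[:,:560]]))
```

```text
[523.3457445  258.9875286  177.15483935] [-0.20122969  1.21629744  0.06229172] 57.80570407639188 [ 3.28358286e-01  4.59033680e-01  1.40429530e+00 -6.94006030e-05
  1.26508578e+00  2.02970119e+00]
(498, 182, -7.4) (array([502.9, 174.8,  -6.2]), np.float64(0.092))
(498, 182, -7.4) (array([498.1, 176.4,  -7.3]), np.float64(0.055))
(522, 257, 172.6) (array([516.2, 255.8, 180.5]), np.float64(2.208))
(522, 257, 172.6) (array([522.4, 258.1, 170.1]), np.float64(0.047))
1.0 [408. 274. 122.] [134.1 209.6] [380.6 246.3] [377.4 257.7]
1.05 [405. 280. 122.] [132.3 210.4] [383.2 247. ] [379.9 258.4]
1.1 [403. 286. 122.] [130.4 211.1] [385.8 247.8] [382.5 259.2]
1.15 [401. 292. 122.] [128.5 211.8] [388.4 248.7] [385.  260.1]
1.2 [399. 298. 122.] [126.6 212.3] [391.  249.7] [387.5 261. ]Traceback (most recent call last):
  File "<stdin>", line 15, in <module>
    return umr_minimum(a, axis, None, out, keepdims, initial, where)
ValueError: zero-size array to reduction operation minimum which has no identity
```

```bash
python3 - <<'E'
from fit import *
t=cap('top');s=cap('scene')
cr=T(506,180.5,-7.4);a=1.1
P=[(cr,[(-130*np.sin(a),150-130*np.cos(a),122),(-130*np.sin(a),150-130*np.cos(a),77)],(255,0,255))]
P+=[(cr,rect(0,y,75,9,22),(0,255,0)) for y in(-117,-39,39,117)]
cv2.imwrite('pics/v7.png',np.vstack([crop(t,110,145,140,90,4,P)[:,:560],crop(s,245,170,170,150,3.3,P)[:,:560]][:2])[:800])
E
python3 -c "
import cv2;a=cv2.imread('pics/v7.png');cv2.imwrite('pics/v7.png',a);print(a.shape)"
```

```text
(800, 560, 3)
```

View pics/v7.png

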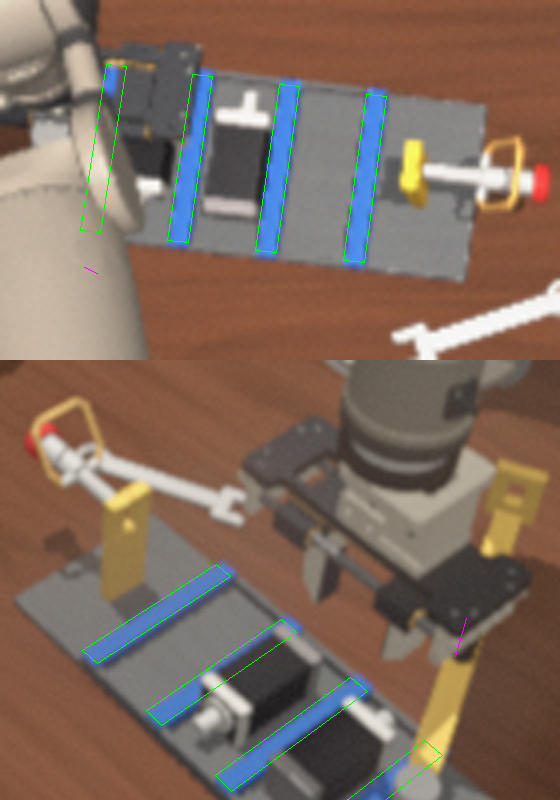

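Run:
```python
from plan import *
plan((402,286,165,199.6),(402,286,56,199.6),vmax=38)
```

```text
from [519.2 257.4 168.2] 172.5
-> [401.6 286.1 165.2] 199.7
   [[0.03, 0.001, -0.003, -6.8], [0.029, 0.001, -0.007, -6.8], [0.029, 0.001, -0.01, -6.8], [0.027, 0.0, -0.014, -6.8]]
-> [401.6 286.1  56.2] 199.7
   [[-0.0, 0.036, 0.0, 0.0], [-0.0, 0.037, 0.0, 0.0], [-0.0, 0.036, 0.0, 0.0]]
```

Emit:
arm_command([
  [0.03,0,-0.003,-6.8],
  [0.029,0,-0.007,-6.8],
  [0.029,0,-0.01,-6.8],
  [0.027,0,-0.014,-6.8],
  [0,0,0,0],
])

```text
time: 36.15
tool_pos: [398.8, 286.7, 168.8]
tcp_rot: [-1.571, -0.004, -2.793]
contact_force: [0.6, -0.8, -0.4]
grip_width: 57.4
```

Emit:
arm_command([
  [0,0,0,0],
  [0,0,0,0],
  [0,0,0,0],
])

```text
time: 36.45
tool_pos: [403.3, 286.1, 169.3]
tcp_rot: [-1.571, -0.0, -2.799]
contact_force: [0.4, 0.6, -0.6]
grip_width: 58.0
```

Run:
```python
from fit import *
from plan import plan
t=cap('top');s=cap('scene')
for p in(t,s):
  finds(p,'keeper_handle')
  for r in vision.regions_of(p,'keeper_handle')[:1]: print(np.argwhere(r['mask']).mean(0)[::-1],r['mask'].sum())
cr=T(506,180.5,-7.4)
# dark pixels in scene near knob, low saturation
im=s['img'][225:285,355:415]; yy,xx=np.where(im.max(2)<60); print(len(xx)); 
w=np.array(bot.get_obs()['tool_pos'])+[1.5,0,35];P=[]
f=lambda a:np.array(a)
for a in(1.0,1.1,1.2): P.append((cr,[(-130*np.sin(a),150-130*np.cos(a),122),(-130*np.sin(a),150-130*np.cos(a),77)],(255,0,255)))
P.append((f,[tuple(w-[0,0,8])],(0,255,0)))
cv2.imwrite('pics/v8.png',np.hstack([crop(t,105,180,60,70,6,P),crop(s,350,200,70,70,6,P)]))
plan((402,286,56,199.6),vmax=38)
```

```text
keeper_handle 0.82 [345. 265.  80.] [139. 229.]
[137.93040293 226.13736264] 546
keeper_handle 0.98 [410. 296.  79.] [384. 263.]
[382.99019608 262.79956427] 918
27
from [402.7 286.3 169.6] -160.3
-> [401.7 286.   55.6] -160.3
   [[0.0, 0.038, 0.0, 0.0], [0.0, 0.038, 0.0, 0.0], [0.001, 0.038, 0.0, 0.0]]
```

View pics/v8.png

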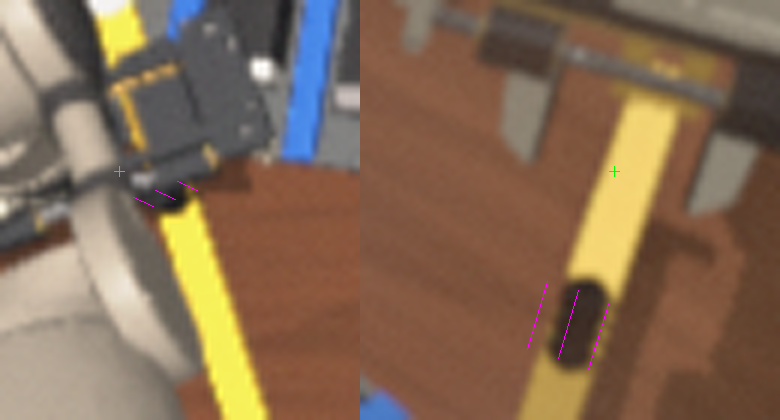

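Both crops show the knob within a few mm of the prediction, so I'll descend and grip.

Emit:
arm_command([
  [0,0.025,0,0],
  [0,0.035,-0.001,0],
  [0,0.03,0,0],
  [0,0.015,0,0],
  [0,0.008,0,0],
])

```text
time: 37.25
tool_pos: [401.4, 287.0, 55.2]
tcp_rot: [-1.57, -0.002, -2.798]
contact_force: [-0.8, -0.5, -0.8]
grip_width: 57.3
```

Emit:
arm_command([
  [0,0,0,0],
  [0,0,0,0],
  [0,0,0,0],
  [0,0,0,0],
  [0,0,0,0],
], claw=255)

```text
time: 37.75
tool_pos: [402.3, 287.7, 57.3]
tcp_rot: [-1.571, 0.001, -2.798]
contact_force: [-1.4, 0.9, 1.2]
grip_width: 22.3
```

Emit:
arm_command([
  [0,0,0,0],
  [0,0,0,0],
  [0,0,0,0],
])

```text
time: 38.05
tool_pos: [402.3, 287.8, 57.2]
tcp_rot: [-1.571, 0.001, -2.798]
contact_force: [-2.1, 2.6, 5.6]
grip_width: 19.6
```

Run:
```python
from plan import *
o=bot.get_obs();print(o['contact_force'],o['grip_width'])
c=np.array(o['tool_pos']);y=np.degrees(o['tcp_rot'][2])
piv=np.array([524,329.3]); f0=np.degrees(np.arctan2(*(c[:2]-piv)[::-1])); print(c,y,f0,np.linalg.norm(c[:2]-piv))
T=[]
r=np.linalg.norm(c[:2]-piv)
for k,f in enumerate(np.linspace(f0,-97.4,17)[1:]):
    rr=r+(130-r)*(k+1)/16
    T.append((*(piv+rr*np.array([np.cos(np.radians(f)),np.sin(np.radians(f))])),c[2],f+y-f0))
plan(*T)
```

```text
[-2.13820035  2.64856233  5.61049473] 19.56142871514083
[402.28469933 287.76734824  57.24545545] -160.28751081348736 -161.15892900671614 128.60628125735892
from [402.3 287.8  57.2] -160.3
-> [405.4 279.4  57.2] -156.3
   [[-0.0001, 0.0, 0.0089, -4.0]]
-> [409.1 271.2  57.2] -152.3
   [[-0.0001, 0.0, 0.009, -4.0]]
-> [413.4 263.3  57.2] -148.3
   [[-0.0001, 0.0, 0.009, -4.0]]
-> [418.  255.7  57.2] -144.4
   [[-0.0, 0.0, 0.0089, -3.9]]
-> [423.4 248.5  57.2] -140.4
   [[-0.0001, 0.0, 0.009, -4.0]]
-> [429.2 241.6  57.2] -136.4
   [[-0.0001, 0.0, 0.009, -4.0]]
-> [435.4 235.2  57.2] -132.4
   [[-0.0001, 0.0, 0.0089, -4.0]]
-> [442.1 229.2  57.2] -128.4
   [[-0.0001, 0.0, 0.009, -4.0]]
-> [449.2 223.7  57.2] -124.4
   [[-0.0001, 0.0, 0.009, -4.0]]
-> [456.7 218.7  57.2] -120.5
   [[-0.0001, 0.0, 0.009, -3.9]]
-> [464.5 214.2  57.2] -116.5
   [[-0.0001, 0.0, 0.009, -4.0]]
-> [472.6 210.3  57.2] -112.5
   [[-0.0001, 0.0, 0.009, -4.0]]
-> [481.  206.8  57.2] -108.5
   [[-0.0, 0.0, 0.0091, -4.0]]
-> [489.6 204.1  57.2] -104.5
   [[-0.0001, 0.0, 0.009, -4.0]]
-> [498.3 201.9  57.2] -100.5
   [[-0.0001, 0.0, 0.009, -4.0]]
-> [507.3 200.4  57.2] -96.5
   [[-0.0001, 0.0, 0.0091, -4.0]]
```

Emit:
arm_command([
  [0,0,0.009,-4],
  [0,0,0.009,-4],
  [0,0,0.009,-4],
  [0,0,0.009,-4],
  [0,0,0.009,-4],
])

```text
time: 38.55
tool_pos: [424.8, 249.0, 57.3]
tcp_rot: [-1.57, 0.005, -2.446]
contact_force: [3.8, 9.1, -1.9]
grip_width: 19.3
```

Emit:
arm_command([
  [0,0,0.009,-4],
  [0,0,0.009,-4],
  [0,0,0.009,-4],
  [0,0,0.009,-4],
  [0,0,0.009,-4],
])

```text
time: 39.05
tool_pos: [459.0, 220.7, 57.3]
tcp_rot: [-1.568, 0.008, -2.097]
contact_force: [7.1, 20.2, -5.4]
grip_width: 19.5
```

Emit:
arm_command([
  [0,0,0.009,-4],
  [0,0,0.009,-4],
  [0,0,0.009,-4],
  [0,0,0.009,-4],
  [0,0,0.008,-4],
])

```text
time: 39.55
tool_pos: [498.6, 206.3, 57.4]
tcp_rot: [-1.567, 0.01, -1.749]
contact_force: [2.9, 25.7, -3.2]
grip_width: 19.4
```

Emit:
arm_command([
  [0,0,0.006,-3],
  [0,0,0.004,0],
  [0,0,0.003,0],
  [0,0,0,0],
  [0,0,0,0],
])

```text
time: 40.05
tool_pos: [504.9, 205.0, 57.2]
tcp_rot: [-1.579, 0.007, -1.699]
contact_force: [-17.4, 27.7, 11.4]
grip_width: 19.5
```

Emit:
arm_command([
  [0,0,0,0],
  [0,0,0,0],
  [0,0,0,0],
  [0,0,0,0],
], claw=110)

```text
time: 40.45
tool_pos: [509.7, 198.5, 56.6]
tcp_rot: [-1.571, -0.0, -1.698]
contact_force: [-0.2, -0.3, -0.2]
grip_width: 46.9
```

Emit:
arm_command([
  [0,-0.02,0,0],
  [0,-0.03,0,0],
  [0,-0.04,0,0],
  [0,-0.04,0,0],
  [0,-0.03,0,0],
])

```text
time: 40.95
tool_pos: [510.1, 198.5, 219.3]
tcp_rot: [-1.568, 0.001, -1.699]
contact_force: [0.2, -0.3, -0.1]
grip_width: 52.3
```

Emit:
arm_command([
  [0,-0.01,0.03,0],
  [0,0,0.04,0],
  [0,0,0.04,0],
  [0,0,0.03,0],
  [0,0,0,0],
], claw=255)

```text
time: 41.45
tool_pos: [651.0, 179.1, 224.5]
tcp_rot: [-1.571, -0.001, -1.701]
contact_force: [-1.0, -0.0, 0.4]
grip_width: 17.1
```

Run:
```python
from fit import *
t=cap('top');s=cap('scene')
o=bot.get_obs();print(o['tool_pos'],np.degrees(o['tcp_rot'][2]),o['joint_positions'],o['grip_width'])
cr=T(506,180.5,-7.4);G=(0,255,0);M=(255,0,255)
P=[(cr,[(0,150,77),(0,-152,77)],G),(cr,[(0,20,77),(0,20,122)],M),(cr,rect(0,-166,20,6,122),M),(cr,[(0,-277,100),(0,-221,100)],M),(cr,rect(0,78,75,-30,22),G)]
P+=[(cr,[(0,-221-31,148)],(255,255,0))]
cv2.imwrite('pics/v9.png',np.vstack([crop(t,130,145,130,75,5,P),crop(s,225,160,130,95,5,P)])[:,:650][:600+250])
a=cv2.imread('pics/v9.png');cv2.imwrite('pics/v9.png',np.hstack([a[:375],a[375:750][:,:]]) [:,:] if 0 else cv2.resize(a,None,fx=.7,fy=.7,interpolation=cv2.INTER_AREA))
for p in(t,s):
  for n in('pin_head','ring_bar'): finds(p,n)
# red head blob
for p,w in((t,(225,175,250,205)),(s,(245,180,285,215))):
    c=p['img'][w[1]:w[3],w[0]:w[2]]; m=cv2.inRange(cv2.cvtColor(c,cv2.COLOR_RGB2HSV),(0,170,80),(6,255,255))|cv2.inRange(cv2.cvtColor(c,cv2.COLOR_RGB2HSV),(172,170,80),(180,255,255))
    yy,xx=np.where(m>0); print(len(xx),xx.mean()+w[0],yy.mean()+w[1],xx.min()+w[0],xx.max()+w[0],yy.min()+w[1],yy.max()+w[1])
print(proj(t,cr((0,-277,100))),proj(s,cr((0,-277,100))))
```

```text
[648.18293555 180.41350133 225.50495214] -97.35517891501848 [ 1.57744157e-01  6.15574648e-01  1.00438191e+00 -1.44964124e-04
  1.52358589e+00  2.86123859e-01] 8.58309148082211
pin_head 0.71 [478. -58. 110.] [234. 188.]
pin_head 0.28 [487.  65.   7.] [201. 191.]
pin_head 0.61 [477. -59. 109.] [264. 199.]
pin_head 0.46 [ 545. -420.  101.] [162. 155.]
pin_head 0.44 [ 603. -280.   77.] [178. 191.]
ring_bar 0.58 [475. -61. 130.] [263. 193.]
33 245.15151515151516 190.42424242424244 243 247 186 195
16 255.75 194.0625 253 262 190 198
[245.21660105 190.50824071] [255.82054761 193.91434522]
```

View pics/v9.png

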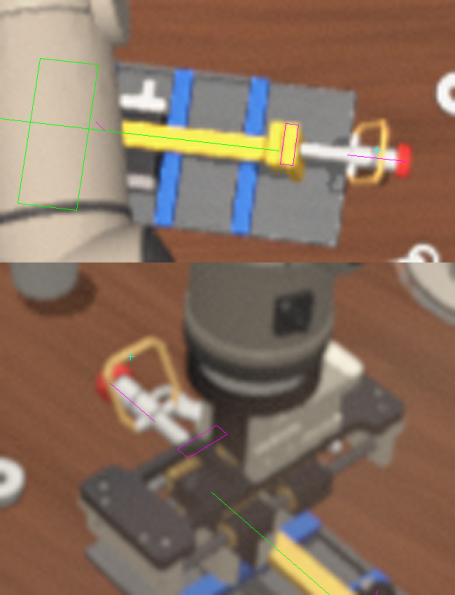

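Run:
```python
from plan import *
plan((464.5,-130,190,-97.4),(464.5,-130,69,-97.4),vmax=42)
```

```text
from [647.5 181.5 227.4] -97.3
-> [ 464.6 -129.9  190.4] -97.3
   [[0.037, 0.004, -0.016, 0.0], [0.037, 0.004, -0.016, 0.0], [0.037, 0.004, -0.016, 0.0], [0.037, 0.004, -0.016, 0.0], [0.037, 0.004, -0.016, 0.0]]
   [[0.037, 0.004, -0.016, 0.0], [0.037, 0.004, -0.015, 0.0], [0.037, 0.005, -0.016, 0.0], [0.036, 0.004, -0.015, 0.0]]
-> [ 464.6 -129.9   69.4] -97.3
   [[0.0, 0.04, -0.0, 0.0], [0.0, 0.041, -0.0, 0.0], [0.0, 0.04, -0.0, 0.0]]
```

Emit:
arm_command([
  [0.03,0.002,-0.013,0],
  [0.037,0.002,-0.016,0],
  [0.037,0.002,-0.016,0],
  [0.037,0.002,-0.016,0],
  [0.037,0.004,-0.016,0],
])

```text
time: 42.25
tool_pos: [547.8, 13.7, 215.6]
tcp_rot: [-1.569, -0.0, -1.697]
contact_force: [0.5, 0.6, 1.2]
grip_width: 0.2
```

Emit:
arm_command([
  [0.037,0.004,-0.016,0],
  [0.037,0.004,-0.016,0],
  [0.037,0.004,-0.016,0],
  [0.037,0.004,-0.016,0],
  [0.006,0,-0.002,0],
])

```text
time: 42.75
tool_pos: [461.8, -132.1, 199.0]
tcp_rot: [-1.571, -0.001, -1.701]
contact_force: [-0.7, 0.9, 0.1]
grip_width: 0.5
```

Emit:
arm_command([
  [0,0,0,0],
  [0,0,0,0],
  [0,0,0,0],
])

```text
time: 43.05
tool_pos: [464.9, -128.9, 199.0]
tcp_rot: [-1.57, 0.0, -1.696]
contact_force: [0.1, -0.3, -0.2]
grip_width: 0.6
```

Run:
```python
from plan import *
plan((464.5,-131,69,-97.4),vmax=42)
```

```text
from [ 464.9 -128.9  199. ] -97.2
-> [ 464.6 -130.9   69. ] -97.6
   [[0.001, 0.032, -0.0, 0.1], [0.0, 0.033, -0.0, 0.1], [0.001, 0.032, -0.0, 0.1], [0.0, 0.033, -0.0, 0.1]]
```

Emit:
arm_command([
  [0,0.03,0,0],
  [0,0.035,0,0],
  [0,0.035,0,0],
  [0,0.02,0,0],
  [0,0.01,0,0],
])

```text
time: 43.55
tool_pos: [463.7, -128.5, 66.8]
tcp_rot: [-1.574, 0.001, -1.696]
contact_force: [0.2, -0.5, 1.0]
grip_width: 0.0
```

Emit:
arm_command([
  [0,0,0,0],
  [-0.005,0,0,0],
  [-0.005,0,0,0],
  [-0.005,0,0,0],
  [-0.005,0,0,0],
])

```text
time: 44.05
tool_pos: [467.2, -109.8, 69.4]
tcp_rot: [-1.569, -0.0, -1.698]
contact_force: [1.3, 0.4, -0.0]
grip_width: 0.2
```

Emit:
arm_command([
  [-0.005,0,0,0],
  [-0.005,0,0,0],
  [-0.005,0,0,0],
  [-0.005,0,0,0],
  [0,0,0,0],
])

```text
time: 44.55
tool_pos: [469.6, -89.7, 68.8]
tcp_rot: [-1.57, 0.0, -1.698]
contact_force: [0.6, -0.9, -0.7]
grip_width: 0.4
```

Run:
```python
from fit import *
t=cap('top');s=cap('scene')
o=bot.get_obs();print(o['tool_pos'],o['contact_force'])
cr=T(506,180.5,-7.4)
for p,w in((t,(220,170,255,210)),(s,(240,175,290,225))):
    c=p['img'][w[1]:w[3],w[0]:w[2]]; h=cv2.cvtColor(c,cv2.COLOR_RGB2HSV);m=cv2.inRange(h,(0,170,80),(6,255,255))|cv2.inRange(h,(172,170,80),(180,255,255))
    yy,xx=np.where(m>0); print(len(xx),(xx.mean()+w[0],yy.mean()+w[1],xx.min()+w[0],xx.max()+w[0],yy.min()+w[1],yy.max()+w[1]) if len(xx) else '')
f=lambda a:np.array(a);w=np.array(o['tool_pos'])+[1.5,0,35]
P=[(f,[tuple(w+[0,0,-8]),tuple(w+[0,0,50])],(0,255,0)),(cr,[(0,-277,100),(0,-221,100)],(255,0,255))]
cv2.imwrite('pics/v10.png',crop(s,225,150,90,80,7,P))
```

```text
[469.09345107 -89.64043973  68.40830038] [ 0.29522661  0.4232656  -0.04049333]
0 
16 (np.float64(260.375), np.float64(197.3125), np.int64(257), np.int64(265), np.int64(193), np.int64(202))
```

View pics/v10.png

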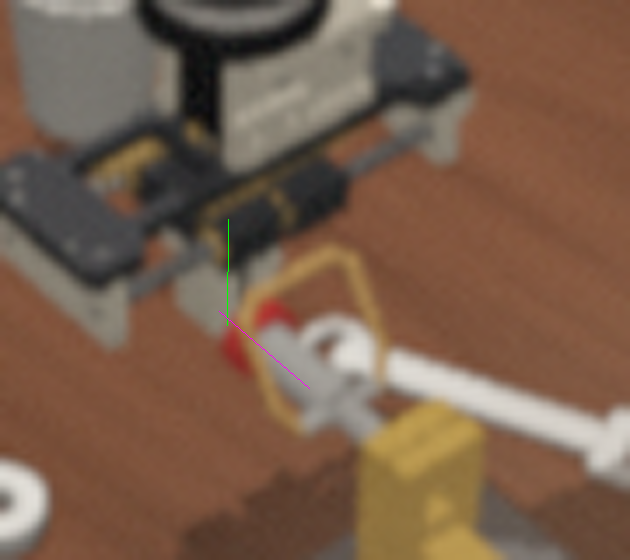

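The picture shows the fingers against the red head at (250,330). The pin has moved in about 19 mm, and the ring is still leaning open. I'll keep pushing.

Emit:
arm_command([
  [-0.005,0,0,0],
  [-0.005,0,0,0],
  [-0.005,0,0,0],
  [-0.005,0,0,0],
  [0,0,0,0],
])

```text
time: 45.15
tool_pos: [471.8, -69.5, 68.6]
tcp_rot: [-1.571, 0.001, -1.697]
contact_force: [-0.3, 0.1, -0.3]
grip_width: 0.3
```

Emit:
arm_command([
  [-0.003,0,0,0],
  [-0.002,0,0,0],
  [0,0,0,0],
  [0,0,0,0],
])

```text
time: 45.55
tool_pos: [472.0, -69.0, 68.7]
tcp_rot: [-1.571, -0.006, -1.697]
contact_force: [-6.2, -21.2, -1.9]
grip_width: 0.5
```

Emit:
arm_command([
  [-0.002,0,0,0],
  [0,0,0,0],
  [0,0,0,0],
])

```text
time: 45.85
tool_pos: [472.0, -69.0, 68.8]
tcp_rot: [-1.571, -0.009, -1.696]
contact_force: [-7.9, -30.4, -2.7]
grip_width: 0.2
```

Emit:
arm_command([
  [-0.002,0,0,0],
  [0,0,0,0],
  [0,0,0,0],
])

```text
time: 46.15
tool_pos: [472.1, -69.0, 68.9]
tcp_rot: [-1.571, -0.012, -1.696]
contact_force: [-9.8, -39.8, -2.5]
grip_width: 0.4
```

Emit:
arm_command([
  [0.01,0,0,0],
  [0.02,0,0,0],
  [0.02,0,0,0],
  [0.02,0,0,0],
  [0,0,0,0],
])

```text
time: 46.65
tool_pos: [464.4, -132.3, 68.9]
tcp_rot: [-1.57, 0.0, -1.7]
contact_force: [-0.6, -0.0, -0.8]
grip_width: 0.7
```

```bash
cat > head.py <<'E'
from fit import *
t=cap('top');s=cap('scene')
o=bot.get_obs();print(o['tool_pos'],o['contact_force'],np.degrees(o['tcp_rot']))
cr=T(506,180.5,-7.4)
def blob(p,w,lo,hi,lo2=None,hi2=None):
    c=p['img'][w[1]:w[3],w[0]:w[2]]; h=cv2.cvtColor(c,cv2.COLOR_RGB2HSV);m=cv2.inRange(h,lo,hi)
    if lo2: m|=cv2.inRange(h,lo2,hi2)
    yy,xx=np.where(m>0); print(len(xx),(round(xx.mean()+w[0],1),round(yy.mean()+w[1],1),xx.min()+w[0],xx.max()+w[0],yy.min()+w[1],yy.max()+w[1]) if len(xx) else '')
for p,w in((t,(215,170,255,210)),(s,(240,175,290,225))): blob(p,w,(0,170,80),(6,255,255),(172,170,80),(180,255,255))
for y in(-277,-232): print(y,proj(t,cr((0,y,100))).round(1),proj(s,cr((0,y,100))).round(1))
for p in(t,s):
  finds(p,'ring_bar');finds(p,'pin_head')
E
python3 head.py
```

```text
[ 464.19748617 -130.53857629   68.71616618] [-0.32480959  0.56512952  0.61015383] [-8.99953769e+01  4.43902249e-02 -9.73527460e+01]
7 (np.float64(234.6), np.float64(186.7), np.int64(234), np.int64(235), np.int64(185), np.int64(188))
15 (np.float64(263.8), np.float64(202.3), np.int64(262), np.int64(268), np.int64(198), np.int64(206))
-277 [245.2 190.5] [255.8 193.9]
-232 [232. 189.] [266.1 202.7]
ring_bar 0.75 [503. 155.   4.] [176. 187.]
ring_bar 0.46 [482. -23. 133.] [272. 200.]
pin_head 0.68 [483. -24. 111.] [271. 206.]
pin_head 0.38 [507. 202.  80.] [332. 264.]
```

Emit:
arm_command([
  [0.02,-0.02,0,0],
  [0.03,-0.04,0,0],
  [0.03,-0.04,0.03,0],
  [0,0,0.04,0],
  [0,0,0.04,0],
])

```text
time: 47.45
tool_pos: [561.2, -220.2, 164.9]
tcp_rot: [-1.568, -0.001, -1.699]
contact_force: [-0.4, -0.3, 0.1]
grip_width: 0.5
```

Emit:
arm_command([
  [0,0,0,0],
  [0,0,0,0],
  [0,0,0,0],
])

```text
time: 47.75
tool_pos: [558.4, -218.7, 162.7]
tcp_rot: [-1.572, 0.0, -1.697]
contact_force: [-0.3, -0.3, -0.4]
grip_width: 0.3
```

```bash
python3 head.py
python3 - <<'E'
from fit import *
t=cap('top');s=cap('scene')
# red-ness maps vs start pictures
for n,p,w in(('t',t,(226,182,252,200)),('s',s,(250,186,276,212))):
    old=cv2.cvtColor(cv2.imread(f'pics/{n}1.png'),cv2.COLOR_BGR2RGB)
    for im in(old,p['img']):
        c=im[w[1]:w[3],w[0]:w[2]].astype(int); r=c[...,0]-c[...,1:].max(2); r=np.where(r>60,r,0)
        yy,xx=np.mgrid[w[1]:w[3],w[0]:w[2]]; print(n,(r>0).sum(),(r*xx).sum()/r.sum(),(r*yy).sum()/r.sum())
E
```

```text
[ 558.5289639  -219.1044088   163.27239255] [ 0.38347049  0.11888752 -0.01107171] [-9.00220691e+01  1.71988088e-03 -9.72846130e+01]
2 (np.float64(232.5), np.float64(185.0), np.int64(232), np.int64(233), np.int64(185), np.int64(185))
15 (np.float64(263.7), np.float64(202.3), np.int64(262), np.int64(268), np.int64(198), np.int64(206))
-277 [245.2 190.5] [255.8 193.9]
-232 [232. 189.] [266.1 202.7]
ring_bar 0.49 [475. -32. 142.] [226. 187.]
pin_head 0.79 [481. -25. 114.] [271. 204.]
pin_head 0.49 [510. 203.  79.] [331. 265.]
t 49 244.9319063130138 190.40825190010858
t 10 232.70718722271516 185.94587400177463
s 45 256.58554437328456 192.80054894784996
s 42 264.21479904178864 201.46340165025285
```

Run:
```python
from fit import *
s=cap('scene'); cr=T(506,180.5,-7.4)
old=cv2.imread('pics/s1.png'); new=cv2.cvtColor(s['img'],cv2.COLOR_RGB2BGR)
k=4
O=cv2.resize(old,None,fx=k,fy=k,interpolation=cv2.INTER_CUBIC);N=cv2.resize(new,None,fx=k,fy=k,interpolation=cv2.INTER_CUBIC)
def feat(im): 
    l=cv2.cvtColor(im,cv2.COLOR_BGR2LAB).astype(np.float32); return l
for nm,(u0,v0,u1,v1) in dict(head=(250,186,266,202),ring=(254,180,276,206),all=(250,180,280,210)).items():
    T0=feat(O)[v0*k:v1*k,u0*k:u1*k]; W=feat(N)[170*k:230*k,240*k:305*k]
    r=cv2.matchTemplate(W,T0,cv2.TM_CCOEFF_NORMED); _,mx,_,loc=cv2.minMaxLoc(r)
    d=np.array([loc[0]/k+240-u0,loc[1]/k+170-v0]); print(nm,round(mx,2),d)
for d in(30,35,38,40,45): print(d,(proj(s,cr((0,-270+d,110)))-proj(s,cr((0,-270,110)))).round(1))
# gold ring pixels
for im in(old,new):
    h=cv2.cvtColor(im,cv2.COLOR_BGR2HSV)[175:225,245:300]; m=cv2.inRange(h,(14,110,120),(28,255,255)); yy,xx=np.where(m>0); print(len(xx),xx.min()+245,yy.min()+175,np.round([xx.mean()+245,yy.mean()+175],1))
```

```text
head 0.71 [8.5  7.75]
ring 0.57 [15.75  4.  ]
all 0.54 [6.25 1.5 ]
30 [6.9 5.9]
35 [8.  6.9]
38 [8.7 7.5]
40 [9.2 7.9]
45 [10.4  8.9]
370 254 181 [275.4 205.8]
352 264 189 [280.3 209.9]
```

Run:
```python
from plan import *
plan((470,-86,163,-97.4),(470,-86,111,-97.4),(482,3,111,-97.4),vmax=36)
```

```text
from [ 559.3 -219.6  163.2] -97.3
-> [469.5 -86.1 163.2] -97.3
   [[-0.024, 0.0, -0.021, 0.0], [-0.024, 0.0, -0.021, 0.0], [-0.024, 0.0, -0.021, 0.0], [-0.025, 0.0, -0.021, 0.0], [-0.024, 0.0, -0.022, 0.0]]
-> [469.5 -86.1 111.2] -97.5
   [[-0.0, 0.026, 0.0, 0.1], [-0.0, 0.026, 0.0, 0.1]]
-> [482.3   3.  111.2] -97.5
   [[-0.03, 0.0, 0.0, -0.0], [-0.03, 0.0, 0.0, -0.0], [-0.03, 0.0, 0.001, -0.0]]
```

Emit:
arm_command([
  [-0.024,0,-0.021,0],
  [-0.024,0,-0.021,0],
  [-0.024,0,-0.021,0],
  [-0.025,0,-0.021,0],
  [-0.024,0,-0.021,0],
])

```text
time: 48.7
tool_pos: [469.7, -85.2, 163.1]
tcp_rot: [-1.571, -0.0, -1.698]
contact_force: [-0.4, 0.2, -0.0]
grip_width: 0.5
```

Emit:
arm_command([
  [0,0,0,0],
  [0,0.02,0,0],
  [0,0.02,0,0],
  [0,0.012,0,0],
  [0,0,0,0],
])

```text
time: 49.2
tool_pos: [469.9, -86.4, 109.7]
tcp_rot: [-1.574, 0.0, -1.698]
contact_force: [0.1, -0.2, 0.5]
grip_width: 0.5
```

Emit:
arm_command([
  [0,0,0,0],
  [-0.006,0,0,0],
  [-0.008,0,0,0],
  [-0.008,0,0,0],
  [-0.008,0,0,0],
])

```text
time: 49.7
tool_pos: [474.7, -55.6, 111.4]
tcp_rot: [-1.57, -0.0, -1.698]
contact_force: [0.2, 0.6, -0.1]
grip_width: 0.5
```

```bash
python3 head.py
```

```text
[474.53579985 -55.23998514 111.1809869 ] [-0.71125466 -0.53214959  0.45429282] [-8.99840843e+01  3.98445590e-03 -9.72014275e+01]
0 
15 (np.float64(263.7), np.float64(202.5), np.int64(262), np.int64(268), np.int64(198), np.int64(206))
-277 [245.2 190.5] [255.8 193.9]
-232 [232. 189.] [266.1 202.7]
ring_bar 0.33 [ 537. -389.   67.] [330. 172.]
ring_bar 0.67 [483. -23. 132.] [272. 201.]
pin_head 0.6 [484. -21. 111.] [272. 206.]
```

Now I'll push on over the top.

Emit:
arm_command([
  [-0.008,0,0,0],
  [-0.008,0,0,0],
  [-0.008,0,0,0],
  [-0.008,0,0,0],
  [-0.008,0,0,0],
])

```text
time: 50.5
tool_pos: [479.5, -15.9, 111.0]
tcp_rot: [-1.571, 0.0, -1.698]
contact_force: [0.6, 0.3, -0.8]
grip_width: 0.3
```

Emit:
arm_command([
  [-0.008,0,0,0],
  [-0.006,0,0,0],
  [0,0,0,0],
  [0,0,0,0],
  [0,0,0,0],
])

```text
time: 51.0
tool_pos: [481.3, -3.1, 111.0]
tcp_rot: [-1.571, -0.0, -1.698]
contact_force: [0.6, -0.5, 0.7]
grip_width: 0.4
```

```bash
cat > ring.py <<'E'
from fit import *
s=cap('scene');t=cap('top'); cr=T(506,180.5,-7.4)
o=bot.get_obs();print(o['tool_pos'],o['contact_force'])
finds(s,'ring_bar');finds(t,'ring_bar')
pv=-183
for nm,p in(('s',s),('t',t)):
  hsv=cv2.cvtColor(p['img'],cv2.COLOR_RGB2HSV)
  for ang in(2.15,1.57,1.0,.5,.2,0):
    # ring outline: sides at x=+-27 from pivot, bar at 57
    pts=[cr((x,pv+r*np.cos(ang),100+r*np.sin(ang))) for x,r in [(-27,k) for k in range(20,58,3)]+[(k,57) for k in range(-27,28,3)]+[(27,k) for k in range(20,58,3)]]
    g=[]
    for q in pts:
        u,v=proj(p,q).round().astype(int); h,sa,va=hsv[v-1:v+2,u-1:u+2].reshape(-1,3).mean(0); g.append(12<h<30 and sa>80)
    print(nm,ang,'bar centre',proj(p,cr((0,pv+57*np.cos(ang),100+57*np.sin(ang)))).round(),'gold frac',round(np.mean(g),2))
E
python3 ring.py
```

```text
[481.23592633  -3.1690478  110.98923006] [-0.18705759  0.32835849  0.63883752]
ring_bar 0.6 [ 698. -347.   26.] [140. 209.]
s 2.15 bar centre [271. 194.] gold frac 0.11
s 1.57 bar centre [279. 198.] gold frac 0.18
s 1.0 bar centre [286. 207.] gold frac 0.27
s 0.5 bar centre [291. 216.] gold frac 0.76
s 0.2 bar centre [292. 222.] gold frac 0.91
s 0 bar centre [292. 225.] gold frac 1.0
t 2.15 bar centre [226. 186.] gold frac 0.0
t 1.57 bar centre [216. 184.] gold frac 0.0
t 1.0 bar centre [207. 184.] gold frac 0.0
t 0.5 bar centre [202. 184.] gold frac 0.02
t 0.2 bar centre [201. 185.] gold frac 0.04
t 0 bar centre [201. 185.] gold frac 0.04
```

Emit:
arm_command([
  [0.01,-0.03,0,0],
  [0,-0.04,0,0],
  [0,-0.04,0,0],
  [0.03,0,0.03,0],
  [0.04,0,0.04,0],
])

```text
time: 51.7
tool_pos: [537.5, -86.0, 223.4]
tcp_rot: [-1.567, -0.0, -1.696]
contact_force: [1.7, 0.3, -0.1]
grip_width: 0.7
```

Emit:
arm_command([
  [0.04,0,0.04,0],
  [0.04,0,0.03,0],
  [0.04,0,0.02,0],
  [0.03,0,0,0],
  [0,0,0,0],
])

```text
time: 52.2
tool_pos: [601.9, -245.4, 219.7]
tcp_rot: [-1.572, -0.001, -1.703]
contact_force: [-0.5, -0.4, -1.2]
grip_width: 0.5
```

```bash
python3 ring.py
python3 - <<'E'
from fit import *
s=cap('scene','fs.png');t=cap('top','ft.png'); cr=T(506,180.5,-7.4)
for p in(s,t):
  for r in vision.regions_of(p,'motor1'):
    m=r['mask']; print(round(r['confidence'],2),m.sum(),np.argwhere(m).mean(0)[::-1].round(), np.median(p['img'][m],0))
  for n in('cup','bearing','wrench','steel_block'): finds(p,n,.35)
M8=[[(a,b,c+8) for a,b,c in B] for B in MOT]
for g in((498,177,-7.4),(522,258,172.6)):
  for p in(t,s):
    m=mmask(p,(g[0],g[1],30)); print(g,None if m is None else fit([(p,m)],M8,g))
# keeper: yellow bar angle from the top view: mask pixels -> world at z=77
h=cv2.cvtColor(t['img'],cv2.COLOR_RGB2HSV); m=cv2.inRange(h,(22,140,120),(34,255,255)); 
yy,xx=np.where(m[150:215,115:225]>0); W=np.array([ray(t,x+115,y+150,77)[:2] for x,y in zip(xx,yy)])
if len(W):
    d=W-np.array([506,180.5]);a=np.radians(-7.4);cx=d@[np.cos(a),np.sin(a)];cy=d@[-np.sin(a),np.cos(a)]
    for lo in range(-140,150,40):
        k=(cy>=lo)&(cy<lo+40); print(lo,k.sum(),cx[k].mean().round(1) if k.any() else '')
# gold map of the ring in scene: print hue/val around bar path
hs=cv2.cvtColor(s['img'],cv2.COLOR_RGB2HSV)
c=s['img'][205:240,268:310].astype(int)
for r in range(0,35,2): print(205+r,' '.join('%3d'%(c[r,k,0]-c[r,k,2]) for k in range(0,42,2)))
E
```

```text
[ 602.33717538 -241.47781045  220.46448675] [ 0.86608638  0.93544693 -0.19510666]
ring_bar 0.61 [504.  45. 102.] [285. 225.]
ring_bar 0.6 [484. -10. 104.] [275. 210.]
ring_bar 0.67 [491.  31. 102.] [208. 185.]
s 2.15 bar centre [271. 194.] gold frac 0.0
s 1.57 bar centre [279. 198.] gold frac 0.0
s 1.0 bar centre [286. 207.] gold frac 0.27
s 0.5 bar centre [291. 216.] gold frac 0.78
s 0.2 bar centre [292. 222.] gold frac 0.93
s 0 bar centre [292. 225.] gold frac 1.0
t 2.15 bar centre [226. 186.] gold frac 0.0
t 1.57 bar centre [216. 184.] gold frac 0.49
t 1.0 bar centre [207. 184.] gold frac 0.71
t 0.5 bar centre [202. 184.] gold frac 0.51
t 0.2 bar centre [201. 185.] gold frac 0.56
t 0 bar centre [201. 185.] gold frac 0.56
0.94 755 [168. 232.] [116.  87.  70.]
0.91 650 [341. 294.] [84. 77. 75.]
0.78 492 [266. 137.] [91. 76. 66.]
0.72 502 [318. 273.] [100.   96.   92.5]
0.66 309 [201. 139.] [ 74. 118. 178.]
cup 0.92 [ 343. -298.   56.] [237. 154.]
bearing 0.66 [ 557. -140.   14.] [223. 223.]
bearing 0.38 [ 343. -300.   56.] [236. 153.]
wrench 0.69 [512. 198.  76.] [328. 265.]
wrench 
[... 1903 characters left out ...]
  48  45  46  42  77  83  99  98  86  89  93  99  92  45  20  19  22  38  50  49  47
227  45  45  39  20  66  82  81  95  98 100  98  97 103  84  25  19  20  22  36  47  48
229  38  27  18  18  67  83  81  78  80  89 102 108 110 119  74  29  20  21  22  30  48
231  19  18  18  20  70  84  81  83  81  81 111 121 109 117 118 106  40  19  21  23  29
233  16  17  18  20  70  82  83  81  82  81  80  98 116 124 124 123 113  49  20  17  -8
235  17  15  18  22  73  80  80  82  81  81  67  69 109 122 123 125 125 115  53 -29 -47
237  15  15  16  24  74  83  80  80  81  68  35  25  63 101 122 125 125 126 114  38 -47
239  16  17  15  25  76  80  81  74  57  27  19  18  22  59  96 122 125 125 124 120  54
```

Run:
```python
from fit import *
s=cap('scene');t=cap('top');cr=T(506,180.5,-7.4)
for pv in(-183,-176):
  for a in(0,.15,.3):
    print(pv,a,[proj(s,cr((x,pv+57*np.cos(a),100+57*np.sin(a)))).round(1) for x in(-27,0,27)],[proj(t,cr((x,pv+57*np.cos(a),100+57*np.sin(a)))).round(1) for x in(-27,27)])
c=t['img'][172:200,190:240].astype(int)
for r in range(0,28,1): print(172+r,' '.join('%3d'%(c[r,k,0]-c[r,k,2]) for k in range(0,50,2)))
```

```text
-183 0 [array([299.3, 220.2]), array([291.8, 224.8]), array([284.2, 229.6])] [array([199.8, 193.3]), array([201.9, 177.6])]
-183 0.15 [array([299.3, 217.8]), array([291.8, 222.5]), array([284.2, 227.2])] [array([199.7, 192.9]), array([201.9, 177.2])]
-183 0.3 [array([299.1, 215.3]), array([291.5, 219.9]), array([283.8, 224.7])] [array([200. , 192.6]), array([202.2, 176.8])]
-176 0 [array([301.1, 221.7]), array([293.6, 226.3]), array([285.9, 231.1])] [array([197.8, 193. ]), array([199.9, 177.4])]
-176 0.15 [array([301.1, 219.3]), array([293.6, 224. ]), array([285.9, 228.8])] [array([197.7, 192.7]), array([199.8, 176.9])]
-176 0.3 [array([300.9, 216.8]), array([293.3, 221.5]), array([285.6, 226.2])] [array([197.9, 192.3]), array([200.1, 176.6])]
172   0   2   3   2   1 -18 -155 -159 -69   3   2   2   2   2   0   2   2   4   4   4   6  60  73  73  74
173   3   1   1   1   2 -20 -156 -157 -62   3   2   2   2   2   1  -1   1   4   3   2   4  62  75  75  72
174   1   2   3   2   1 -23 -159 -156 -57   0   1   3  -1   1   1   4   3   5   4   4   3  64  73  73  62
175   1   2   1   0   2 -34 
[... 1881 characters left out ...]
 109 110  71  97  85 106  99  96  49   5   3   1   3  17  24  30  33  32  36
194  34  30  30  29  24 -10  89 117 110 116 116 122 110 119  57   3   1   2   2  22  26  29  33  34  36
195  33  32  31  29  27  23  36  56  66  76  90  98 116  88  24   2   1   0   8  23  28  30  30  34  35
196  34  32  32  32  29  26  26  24  17  16  30  42  92  44   5   3   1   1  14  24  28  30  32  34  36
197  36  34  34  33  29  28  27  25  20   6   6   8  28  16   2   1   0   2  21  26  30  30  34  34  34
198  35  37  35  34  31  31  29  29  27  18   8   1   3   0   0   0   1   3  23  26  30  31  32  37  37
199  38  34  35  33  34  32  30  29  27  26  17   3   1   0  -1  -1   2   7  20  27  32  33  35  37  37
```

```bash
python3 -c "
from h import *
print(job.close_job())"
```

```text
the job is handed in; nothing more can be done
None
```

The job is done in the order asked and handed in at about 53 s of the 210 s allowed. No check at the end showed a failure, but two readings did not fully agree (below).

- **Isolator and hasp:** I turned the red handle clockwise until it pushed back against its stop. I then swung the hasp out to its stop. The pictures showed the grip bar along the box's y axis and the post within about 5 mm of its fully-out position.
- **Motors:** Only two black servo motors were on the bench. One lies in bay 2 and the other in bay 3, flat and along the bay. The bay 2 motor moved about 6 mm sideways while I placed its neighbour, but it is still between its rails.
- **Keeper bar:** It met its stop at about 17 N. Its centre line in the last top picture was within 2 mm of the cradle axis over most of its length.
- **Linch pin:** I pushed it until it stopped hard at 40 N.
- **Ring:** It was pushed over the top and snapped down. The last pictures showed its cross bar level, at about 100 mm height, beyond the lug.
- **Other things:** I moved none of the bearing, wrench, cup or steel block. The last pictures found them where they had been, within the networks' accuracy.

Two readings disagreed:
- **Tool height:** The reported height was about 35 mm too low. My first grip on the handle closed above it for that reason. I found the offset by touching the bar top and corrected for it from then on.
- **Pin travel:** The pictures gave about 38 mm rather than the full 45 mm. I judged the pin home from the hard stop and from where the ring closed, and suppose it did not start fully drawn out.

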